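# Press the lid on to a storage can with the bench lid press

### The job

One of the two white cans still has its lid standing proud. Move it into the lid press, right back against the stop under the ram, and swing the press lever all the way down to its stop so that the lid is pressed fully home. Let the lever go right back up, then draw the can back out and leave it standing upright on the worktop, clear of the press; do not disturb the other can.

Things in the scene. Friction and masses are not known exactly. Their poses are not given: they have to be found in the camera images.
- press: Bench lid press of grey cast metal, fixed, 240 x 210 x 290 mm. Origin on the worktop straight under the ram, where the can's centre belongs; x points to the back (column at x = 90 to 134 mm), y left, z up; the foot's mouth opens towards -x. Head over the origin: 54 mm wide, from x = -22 mm back, z = 175 to 237 mm; the ram's rod stands out of its top to 288 mm.
- press_seat (a point): The same point as the press origin. Round it the foot is a horseshoe 22 mm high: two legs with inner faces at y = +-50 mm, flared mouth tips at x = -107 mm, y = +-90 mm, and behind the ram a V-shaped stop which centres a 76 mm can on this point when the can is pushed back (+x) against it.
- ram_face (a point): Centre of the underside of the ram's round steel pad, 52 mm across: 150 mm above the worktop with the lever up, 110 mm with the lever at its stop.
- lever_pivot (a point): Point on the lever's axle (which runs along the press's y axis), 28 mm behind and 205 mm above the press origin, at y = -125 mm, level with the middle of the lever's grip.
- lever_grip (a point): Middle of the lever's black cross grip: a round bar 20 mm thick and 92 mm long parallel to the press's y axis, right of the press (y = -82 to -174 mm, then a 26 mm end knob). It moves on a circle of 150 mm radius about lever_pivot: with the lever up it is 106 mm in front of (-x) and 106 mm above the pivot (311 mm above the worktop).
- lever (a joint): Angle of the press lever: 0 = fully up (45 degrees above level, pointing to the front), 1.2 rad = down on its stop (24 degrees below level). A spring always drives it back to 0; it takes about 2 N at the grip at the start, 5 N at the stop, and about 6 N more while the lid is going home. Let go, it is back up in about a second. It drives the ram by rack and pinion, 33 mm per rad.
- can: White enamelled can with its steel lid set on but standing proud: 76 mm diameter, 121 mm high with the lid proud, 0.45 kg. A 12 mm band of bare, slightly narrower steel neck shows under the lid. Origin at the centre of its underside, z up. Its ear handle points along the can's own -x.
- can_handle (a point): Point to take the handle of that can: the handle's upright strap, 14 mm wide (along the can's y) and 8 mm thick, 80 mm from the can's axis, reaching from 31 to 95 mm above the worktop; this point is at 72 mm. Flat bars join it to the can at the top and bottom.
- can_lid (a joint): How far the lid of that can has been pressed on: 0 to 0.001 m at the start (proud), 0.011 m when the press has pushed it home, 0.012 m is the hard limit. It sticks where it is left; 25 N on the lid move it.
- closed_can: The other can, the same but finished: its lid is already home and hides the neck, 109 mm high. Origin at the centre of its underside; handle along its own -x. Leave it alone.
Things that resemble listed ones, but are neither listed nor needed, are in the scene too. Leave any blue look-alike of the can alone.

How it is judged (in metres and radians):
On the way, in this order (a step that is already met when the one before it is completed fails the run):
1. the can stands against the stop under the ram (horizontal distance between can and press below 0.008 m and height (world z) of can below 0.005 m and value of joint lever below 0.2 rad), for 0.2 s.
2. the lever is down on its stop, with the can under the ram and its lid pressed home (value of joint lever above 1.12 rad and value of joint can_lid above 0.009 m and horizontal distance between can and press below 0.012 m), for 0.1 s.
3. the lever is fully up again, with the can still in the press (value of joint lever below 0.06 rad and horizontal distance between can and press below 0.03 m), for 0.1 s.
At the end, for the whole second after the job is handed in: The can's lid is pressed on by at least 9 mm, the lever is up (below 0.06 rad), and the can stands released, upright and at rest on the worktop, more than 130 mm from the ram's axis (value of joint can_lid above 0.009 m and value of joint lever below 0.06 rad and horizontal distance between can and press above 0.13 m and height (world z) of can between -0.005 and 0.005 m and angle between can's own z axis and vertical below 0.08 rad and linear speed of can below 0.02 m/s); the robot touches nothing.
It fails at once if the other can is moved by more than 30 mm or tipped (distance of closed_can from where it was at the start of the episode above 0.03 m or angle between closed_can's own z axis and vertical above 0.4 rad).
It fails at once if the can is tipped over (angle between can's own z axis and vertical above 0.6 rad).
It also fails if it takes over 72 s, if anything falls off the work surface, if the arm or the gripper's body presses on something with over 40 N, if the wrist force passes 120 N, or if a joint passes its speed limit or range.

### The arm

A 6-joint arm with a two-finger parallel gripper is mounted at the origin on a cart in front of the work surface, level with it; the furniture and walls round the work are solid. World frame = base frame: x ahead of the robot, y to its left, z up, the work surface at z = 0. Lengths are in m, angles in degrees, forces in N, time in s.
With the tool pointing down it reaches from about 0.35 to 0.875 m from the base axis. Payload 4.2 kg.
Tool frame: the origin (TCP) lies midway between the tips of the shut fingers; the grasp point (between the pads) lies 19 mm behind it; z points along the fingers, y is the line along which they close (so a half turn about z gives the same grasp; the last joint's range is limited). The gripper opens to 87 mm and grips with 3 to 60 N. Pads are 19 mm wide; open, the fingers measure 117 mm over their backs; the gripper's body (75 mm by 190 mm) begins 51 mm behind the grasp point.
Start: joints at [-61.559, 22.042, 0.453, 0, -68.411, -14.817], TCP at [0.147, -0.607, 0.223] pointing down, gripper open.
Joint ranges: [-179.83, 179.83], [-69.29, 118.12], [-61.27, 80.66], [-181.25, 117.63], [-171.15, -9.14], [-177.46, 177.46]. Speed limits (degrees/s): [159.86, 159.86, 180, 180, 180, 180].

### API

Orientations are given as a 3x3 rotation matrix whose columns are the frame's x, y, z axes.
In Python, from station import * gives the robot as it stands. The module is installed in compiled form; this text tells all that it offers.
- The arm moves only by the tool servo_tool, never from a script. Its argument "deltas" is a list of rows, each an object of numbers: "tx", "ty", "tz": the shift along the tool's x, y, z in mm; "ax", "ay", "az": the turn, a rotation vector about the tool's x, y, z in rad; "claw": the finger opening in mm, from 0 to 87. In form: [{"tx": .., "ty": .., "tz": .., "ax": .., "ay": .., "az": .., "claw": ..}, ...]. A call has 1 to 12 rows; each row is the pose to reach, as a shift and turn from the pose commanded when the call began, along the tool's axes at that moment; what a row does not reach only later rows make up. A row lasts 1/12 s, in which the tool goes at most 41.7 mm and 7.16 degrees, less where a joint would pass 70% of its speed; a pose out of reach is approached as far as the arm can. A call with a gripper value outside its range is refused whole. The fingers move at their own pace and stop on an object; the grip force is fixed at half the most. Time passes only in rows, so rows that repeat a pose let the fingers close. It gives the time, the measured TCP pose, the force, the opening and the grip force at its end, in the units of the state.
- sense(): the state, without advancing time (a new reading comes with each control period).
- capture(name): name is "scene" or "top"; returns the picture (420x560x3 uint8, blue, green, red); there is no depth.
- calibration(name): a dict with "fx", "fy", "cx", "cy" (pixels), "cam_to_world" (4x4, takes a point from camera to world coordinates). Camera axes: x right, y down, z forward; pixel columns grow to the right and rows downward; lengths in m; the calibration is good to about 2 mm. A picture is of the moment at which its call begins. calibration takes no time and is no camera call.
- finish_job(): hands the job in; it is judged then, once.
Trained networks look in the newest picture that a camera, given by its name, has taken for a name from the list of things; names that differ only in an ending like _2 or _b are one class to them, and where a whole thing is asked for, a point or a joint stands for the part that bears it (a point fixed in the world has none). Each returns a list of dicts, best first, with "confidence" (0 to 1); they miss things now and then, are a little off and sometimes report something else, mostly with a low value. They report only what shows in the picture. A call takes as long as a camera call. They do not tell look-alikes from the thing itself.
- recognise(label, camera): "xyz" ([x, y, z] in m, in the coordinates of the camera as it stood for that picture, good to about 4 mm: the middle of the surface that is visible of it).
- trace(label, camera): "mask" (420x560 bool, what is visible of it).
The state is a dict: "time_s": time; "joints": joint angles; "joint_velocities": joint speeds; "effort": joint torques, N m; "tcp_pos": TCP position; "ee_rot": TCP orientation; "wrist_force": force on the tool from outside, world axes, zero at the start; "moment": the same for the moment, N m; "gripper_width": opening from 0.0 (shut) to 1.0 (fully open); "gripper_force": force on a finger pad.
Only numpy, scipy, OpenCV 4.12 (cv2) and the standard library are available. Lean on these libraries where they do the work, as an engineer would, in place of code of your own. Each camera call takes 0.05 s, during which the arm holds its last target. There are 200 camera calls.

## Working session

There is one attempt and no reset: what is moved stays moved. The work goes in short steps, Python scripts to look and compute and a tool call to move; the robot and the scene stay as the last step left them, time stands still between calls to the robot, and variables do not carry over. Pictures are saved under pics/ and viewed, at most 10 in all, crops included, and the job is handed in when it is done.

Besides the shell and the picture viewer there is one more tool, called after "Emit:" as name([rows], argument=value, ...), one row to a line, values as JSON. servo_tool: Moves the arm, as the interface text tells. Its arguments: {"type":"object","properties":{"deltas":{"type":"array","items":{"type":"object","properties":{"tx":{"type":"number"},"ty":{"type":"number"},"tz":{"type":"number"},"ax":{"type":"number"},"ay":{"type":"number"},"az":{"type":"number"},"claw":{"type":"number"}}}}},"required":["deltas"]}

```bash
mkdir -p pics; python3 - <<'E'
from station import *
import cv2,numpy as np
for n in("scene","top"):
    im=capture(n);cv2.imwrite(f"pics/{n}0.png",im);c=calibration(n);T=np.array(c["cam_to_world"])
    print(n,c["fx"],c["fy"],c["cx"],c["cy"],T.round(4).tolist())
    for l in("can","closed_can","press","press_seat","ram_face","lever_pivot","lever_grip","can_handle"):
        for d in recognise(l,n)[:4]:
            print(l,round(d["confidence"],2),(T@np.r_[d["xyz"],1])[:3].round(3))
print(sense())
E
```

```text
scene 463.5193595465986 463.5193595465986 286.4758004588864 199.24270835072133 [[-0.6234, -0.4629, 0.6301, -0.1998], [-0.7818, 0.358, -0.5105, 0.5868], [0.0108, -0.8109, -0.5851, 0.9153], [0.0, 0.0, 0.0, 1.0]]
can 0.88 [ 0.515 -0.288  0.085]
can 0.57 [ 0.363 -0.124  0.089]
closed_can 0.67 [0.476 0.233 0.087]
press 0.56 [0.738 0.068 0.12 ]
press_seat 0.68 [0.736 0.069 0.122]
ram_face 0.71 [0.695 0.051 0.241]
lever_pivot 0.79 [0.731 0.067 0.122]
lever_pivot 0.66 [ 0.528 -0.302  0.121]
lever_grip 0.77 [ 0.655 -0.04   0.296]
can_handle 0.97 [ 0.513 -0.29   0.08 ]
can_handle 0.94 [ 0.362 -0.125  0.088]
top 396.3337736117322 396.3337736117322 277.32925384268594 207.53528366780623 [[-0.0189, -0.9855, 0.1687, 0.3932], [-0.9991, 0.0249, 0.0334, -0.0631], [-0.0371, -0.1679, -0.9851, 1.2154], [0.0, 0.0, 0.0, 1.0]]
can 0.84 [ 0.379 -0.14   0.118]
can 0.59 [ 0.528 -0.302  0.117]
closed_can 0.63 [0.486 0.208 0.111]
press 0.62 [0.726 0.039 0.228]
press_seat 0.67 [0.729 0.036 0.225]
press_seat 0.61 [ 0.534 -0.307  0.12 ]
ram_face 0.61 [0.696 0.043 0.271]
lever_pivot 0.6 [0.728 0.041 0.224]
lever_gri
[... 224 characters left out ...]
462e+01, -1.48164572e+01]), 'joint_velocities': array([ 0.02288619,  0.09513751, -0.02481142, -0.03671098,  0.03271901,
       -0.07318615]), 'effort': array([ 2.14028241e-04, -3.90456140e+01,  1.87624830e+01,  4.22426596e+00,
        1.55263580e-02, -2.66243467e-05]), 'tcp_pos': array([ 0.14725415, -0.60739256,  0.2225934 ]), 'ee_rot': array([[-9.71851254e-01, -2.35595291e-01, -4.12310416e-06],
       [-2.35595290e-01,  9.71851253e-01, -4.63867212e-05],
       [ 1.49355370e-05, -4.41096093e-05, -9.99999999e-01]]), 'wrist_force': array([-0.18080723,  0.03244677,  0.94745387]), 'moment': array([-0.04202507,  0.0168755 ,  0.01636744]), 'gripper_force': 0.0, 'gripper_width': 0.9978465041646628}
```

View pics/scene0.png

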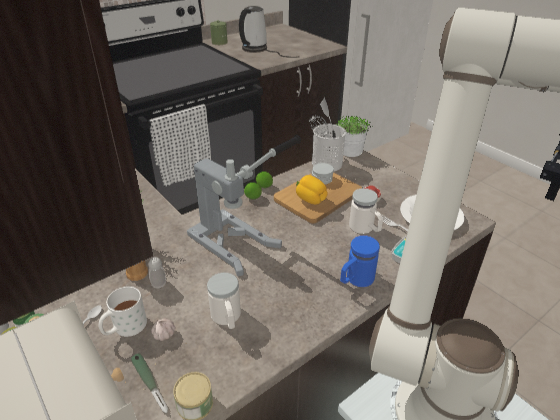

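View pics/top0.png

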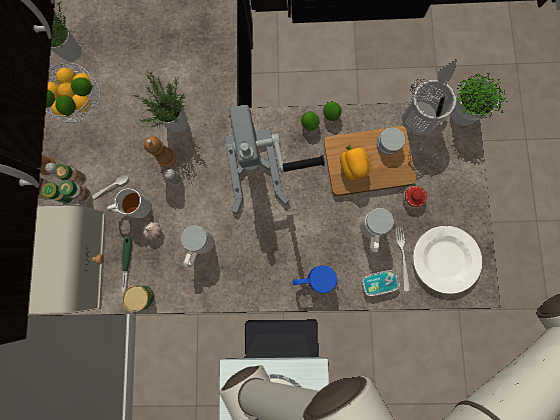

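The scene shows white cans at scene (365,212) / top (379,222) and scene (223,298) / top (194,240). The blue look-alike is at scene (362,262) / top (322,279). The press is at top (245,150) with its mouth towards the robot. Next I'll crop both white cans and see which one shows a bare neck.

```bash
python3 - <<'E'
import cv2,numpy as np
s=cv2.imread("pics/scene0.png");t=cv2.imread("pics/top0.png")
r=lambda i:cv2.resize(i,(390,290),interpolation=cv2.INTER_CUBIC)
a=np.hstack([r(s[175:245,325:419]),r(s[263:333,180:274])])
b=np.hstack([r(t[190:260,335:429]),cv2.resize(t[95:220,200:369],(390,290),interpolation=cv2.INTER_CUBIC)])
cv2.imwrite("pics/crop.png",np.vstack([a,b]))
E
```

```text
(no output)
```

View pics/crop.png

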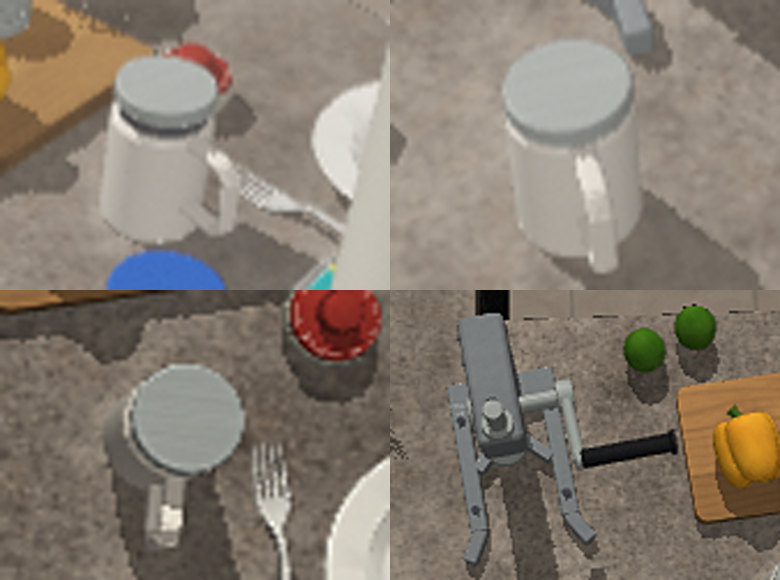

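The proud-lid can with the dark neck band is the one at scene (365,212) / top (379,222), so that is the target. The can at scene (223,298) is closed. Next, a zoom on the press to measure its pose.

```bash
python3 - <<'E'
import cv2,numpy as np
s=cv2.imread("pics/scene0.png");t=cv2.imread("pics/top0.png")
# each panel 400x600: 100x150 px at 4x
a=cv2.resize(t[90:220,222:332],None,fx=3.6,fy=3.6,interpolation=cv2.INTER_CUBIC)
b=cv2.resize(s[140:280,182:292],None,fx=3.6,fy=3.6,interpolation=cv2.INTER_CUBIC)
a=cv2.copyMakeBorder(a,0,b.shape[0]-a.shape[0],0,0,cv2.BORDER_CONSTANT)
cv2.imwrite("pics/press.png",np.hstack([a,b]));print(a.shape)
E
```

```text
(504, 396, 3)
```

View pics/press.png

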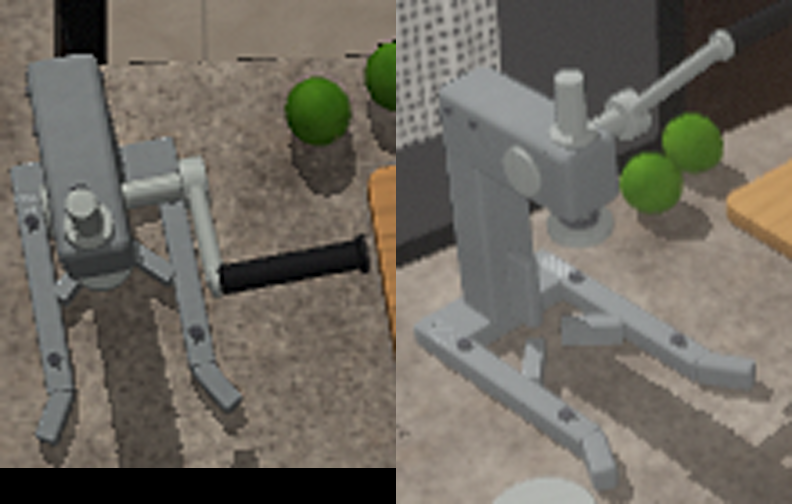

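```bash
cat > h.py <<'E'
from station import *
import numpy as np
from scipy.optimize import least_squares
C={n:calibration(n) for n in("scene","top")}
def proj(n,P):
    c=C[n];T=np.array(c["cam_to_world"]);p=T[:3,:3].T@(np.array(P)-T[:3,3])
    return np.array([c["fx"]*p[0]/p[2]+c["cx"],c["fy"]*p[1]/p[2]+c["cy"]])
def ray(n,u,v,z):
    c=C[n];T=np.array(c["cam_to_world"]);d=T[:3,:3]@[(u-c["cx"])/c["fx"],(v-c["cy"])/c["fy"],1]
    return T[:3,3]+d*(z-T[2,3])/d[2]
def loc(q,P):
    c,s=np.cos(q[2]),np.sin(q[2]);return np.array([q[0]+c*P[0]-s*P[1],q[1]+s*P[0]+c*P[1],P[2]])
E
python3 - <<'E'
from h import *
obs=[("top",(0,0,.288),(245.1,146.7)),("scene",(0,0,.288),(230.3,160.6)),("top",(-.078,-.128,.311),(302,163.9)),
("top","L",(235.6,211.1)),("top","R",(287,201.7)),("scene","L",(240.1,270.6)),("scene","R",(280.3,242.2))]
def f(q):
    r=[]
    for n,P,uv in obs:
        if P=="L":P=(q[4],q[3],.016)
        if P=="R":P=(q[4],-q[3],.016)
        r+=list(proj(n,loc(q,P))-uv)
    return np.array(r)
s=least_squares(f,[.7,.04,.15,.08,-.107],loss="soft_l1");print(s.x,np.degrees(s.x[2]));print(f(s.x).reshape(-1,2).round(1))
print("lid",ray("top",380.6,220.9,.121),ray("scene",365,197.2,.121))
print("handle",ray("top",376,245.5,.095),ray("scene",380.9,218.4,.092))
print("blue top",ray("top",322,279,.11),"closed",ray("top",194,240,.109))
E
```

```text
[ 0.70510297  0.04554338  0.16855411  0.0808473  -0.10478044] 9.657438863022985
[[-0.5 -0. ]
 [-0.3 -1.1]
 [ 0.5  0.5]
 [-0.4  0.8]
 [-0.3  0.2]
 [ 0.1 -0.8]
 [-0.2 -1.1]]
lid [ 0.53599861 -0.31043057  0.121     ] [ 0.52170329 -0.29646837  0.121     ]
handle [ 0.47036292 -0.29923093  0.095     ] [ 0.44664975 -0.28813018  0.092     ]
blue top [ 0.3811303  -0.14410779  0.11      ] closed [0.49585247 0.210989   0.109     ]
```

```bash
python3 - <<'E'
from h import *
import cv2
for P in[(.536,-.310,.121),(.522,-.296,.121),(.529,-.302,.121)]:
    print(P,proj("top",P),proj("scene",P))
for n in("top","scene"):
    capture(n);
    for l in ("can","closed_can"):
      for d in trace(l,n)[:3]:
        m=d["mask"].astype(np.uint8);x,y,w,h=cv2.boundingRect(m);print(n,l,round(d["confidence"],2),x,y,w,h)
s=cv2.imread("pics/scene0.png");t=cv2.imread("pics/top0.png")
a=cv2.resize(s[185:240,340:395],(495,495),interpolation=cv2.INTER_NEAREST)[:, :390]
b=cv2.resize(t[200:255,358:402],(396,495),interpolation=cv2.INTER_NEAREST)
cv2.imwrite("pics/can.png",np.hstack([a,b]))
E
```

```text
(0.536, -0.31, 0.121) [380.44275394 220.90320843] [364.65542146 193.39090727]
(0.522, -0.296, 0.121) [375.641175   226.06008849] [364.81654726 197.21017487]
(0.529, -0.302, 0.121) [377.67868282 223.48795322] [364.50148768 195.40844407]
top can 0.96 360 208 35 45
top can 0.76 293 266 44 27
top closed_can 0.79 181 225 33 43
scene can 0.97 349 189 35 45
scene can 0.57 340 236 40 51
scene closed_can 0.68 208 273 32 56
scene closed_can 0.22 349 189 33 45
```

View pics/can.png

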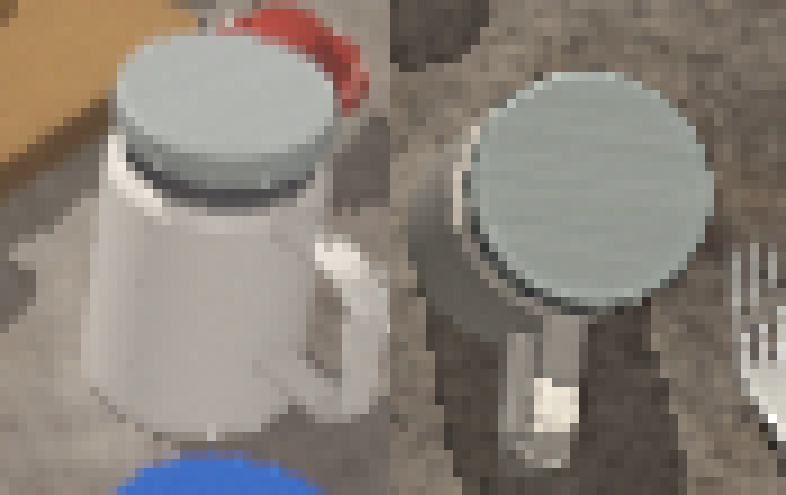

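The lid centre is at scene (365,196) and top (380.4,220.8). The handle's outer top end is at top (376,246), and the neck band is visible, so this is the right can. I'll write a pose-to-delta helper and move to a pre-grasp, with the tool tilted 20° and its fingers straddling the strap.

```bash
cat >> h.py <<'E'
from scipy.spatial.transform import Rotation as R
PRESS=[.705,.0455,np.radians(9.66)]
def pose(gp,yaw,tilt,off=.019,flip=1):
    "tool with grasp point gp(+off along z); y = +left of heading yaw, tilted forward (deg)"
    y,t=np.radians(yaw),np.radians(tilt)
    h=np.array([np.cos(y),np.sin(y),0]);Y=np.array([-np.sin(y),np.cos(y),0])*flip
    Z=np.sin(t)*h-np.cos(t)*np.array([0,0,1.]);X=np.cross(Y,Z)
    return np.array(gp)+off*Z,np.c_[X,Y,Z]
def go(p,Rt,p0=None,R0=None):
    s=sense();R0=s["ee_rot"] if R0 is None else R0;p0=s["tcp_pos"] if p0 is None else p0
    R0=R.from_matrix(R0).as_matrix()
    t=R0.T@(p-p0)*1000;a=R.from_matrix(R0.T@Rt).as_rotvec()
    print("t",t.round(1),"a",a.round(3),"dist",np.linalg.norm(t).round(1),"deg",np.degrees(np.linalg.norm(a)).round(1),"goal",p.round(3))
E
python3 - <<'E'
from h import *
h=np.radians(-9.3);c=np.array([.535,-.309]);s=c-.080*np.array([np.cos(h),np.sin(h)]);print(s)
go(*pose([*s,.080],-9.3,20,off=.019-.1))
print("blue",ray("top",318,266,.115),ray("top",336,279,.115),"handle",ray("top",293,282,.08),"board",ray("top",333,193,.015))
E
```

```text
[ 0.45605154 -0.29607169]
t [-348.   240.6   66.4] a [ 0.07  -0.344  0.396] dist 428.2 deg 30.3 goal [ 0.429 -0.292  0.156]
blue [ 0.41641252 -0.13414925  0.115     ] [ 0.38048011 -0.18168042  0.115     ] handle [ 0.37400981 -0.06468547  0.08      ] board [ 0.63980833 -0.19464845  0.015     ]
```

Emit:
servo_tool([
  {"tx": -35,"ty": 24,"tz": 0,"claw": 50},
  {"tx": -70,"ty": 48,"tz": 0,"ay": -0.1,"az": 0.1,"claw": 50},
  {"tx": -105,"ty": 72,"tz": 5,"ax": 0.02,"ay": -0.15,"az": 0.18,"claw": 50},
  {"tx": -140,"ty": 96,"tz": 10,"ax": 0.03,"ay": -0.22,"az": 0.25,"claw": 50},
  {"tx": -175,"ty": 120,"tz": 20,"ax": 0.05,"ay": -0.28,"az": 0.32,"claw": 50},
  {"tx": -210,"ty": 145,"tz": 30,"ax": 0.07,"ay": -0.344,"az": 0.396,"claw": 50},
  {"tx": -245,"ty": 169,"tz": 40,"ax": 0.07,"ay": -0.344,"az": 0.396,"claw": 50},
  {"tx": -280,"ty": 193,"tz": 50,"ax": 0.07,"ay": -0.344,"az": 0.396,"claw": 50},
  {"tx": -315,"ty": 217,"tz": 60,"ax": 0.07,"ay": -0.344,"az": 0.396,"claw": 50},
  {"tx": -348,"ty": 240.6,"tz": 66,"ax": 0.07,"ay": -0.344,"az": 0.396,"claw": 50},
  {"tx": -348,"ty": 240.6,"tz": 66.4,"ax": 0.07,"ay": -0.344,"az": 0.396,"claw": 50},
  {"tx": -348,"ty": 240.6,"tz": 66.4,"ax": 0.07,"ay": -0.344,"az": 0.396,"claw": 50},
])

```text
schema error: expected keys tx, ty, tz, ax, ay, az, claw
```

```bash
python3 - <<'E'
from h import *
import cv2
s=sense();print(s["tcp_pos"],s["ee_rot"].round(3).tolist(),s["joints"].round(0),s["wrist_force"].round(1))
go(*pose([.456,-.296,.080],-9.3,20))
T=capture("top");S=capture("scene")
a=cv2.resize(T[160:290,300:430],(400,400),interpolation=cv2.INTER_CUBIC);b=cv2.resize(S[150:280,310:440],(400,400),interpolation=cv2.INTER_CUBIC)
cv2.imwrite("pics/pre.png",np.hstack([a,b]))
for n in("top","scene"):print(n,"tcp px",proj(n,s["tcp_pos"]),"strap top px",proj(n,[.456,-.296,.095]))
E
```

```text
[ 0.1472181  -0.60737281  0.22254237] [[-0.972, -0.236, -0.0], [-0.236, 0.972, 0.0], [0.0, 0.0, -1.0]] [-62.  22.   0.   0. -68. -15.] [-0.6  0.   0. ]
t [-379.4  227.3  160.4] a [ 0.07  -0.344  0.396] dist 470.5 deg 30.3 goal [ 0.462 -0.297  0.062]
top tcp px [529.91896433 378.24838133] strap top px [375.14751072 250.67803673]
scene tcp px [553.15837432 189.35228592] strap top px [380.44972345 214.9801331 ]
```

View pics/pre.png

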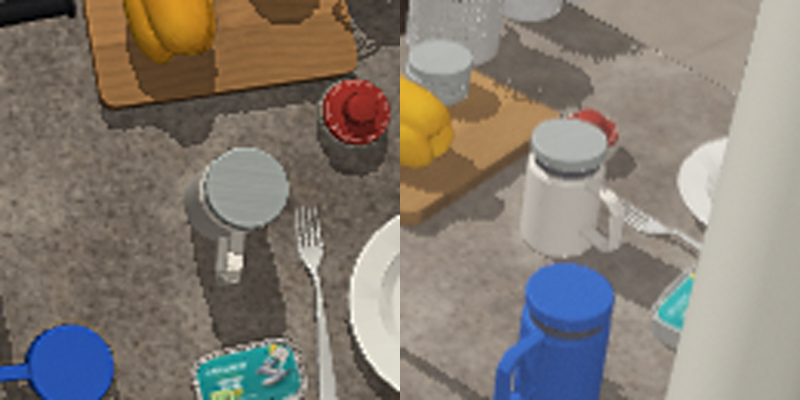

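Rows need every key. In this picture the can's handle points towards the robot at top ≈ (375,248), and the gripper has not moved.

Emit:
servo_tool([
  {"tx": -35,"ty": 24,"tz": 0,"ax": 0,"ay": 0,"az": 0,"claw": 50},
  {"tx": -70,"ty": 48,"tz": 0,"ax": 0,"ay": -0.1,"az": 0.1,"claw": 50},
  {"tx": -105,"ty": 72,"tz": 5,"ax": 0.02,"ay": -0.15,"az": 0.18,"claw": 50},
  {"tx": -140,"ty": 96,"tz": 10,"ax": 0.03,"ay": -0.22,"az": 0.25,"claw": 50},
  {"tx": -175,"ty": 120,"tz": 20,"ax": 0.05,"ay": -0.28,"az": 0.32,"claw": 50},
  {"tx": -210,"ty": 145,"tz": 30,"ax": 0.07,"ay": -0.344,"az": 0.396,"claw": 50},
  {"tx": -245,"ty": 169,"tz": 40,"ax": 0.07,"ay": -0.344,"az": 0.396,"claw": 50},
  {"tx": -280,"ty": 193,"tz": 50,"ax": 0.07,"ay": -0.344,"az": 0.396,"claw": 50},
  {"tx": -315,"ty": 217,"tz": 60,"ax": 0.07,"ay": -0.344,"az": 0.396,"claw": 50},
  {"tx": -348,"ty": 240.6,"tz": 66,"ax": 0.07,"ay": -0.344,"az": 0.396,"claw": 50},
  {"tx": -348,"ty": 240.6,"tz": 66.4,"ax": 0.07,"ay": -0.344,"az": 0.396,"claw": 50},
  {"tx": -348,"ty": 240.6,"tz": 66.4,"ax": 0.07,"ay": -0.344,"az": 0.396,"claw": 50},
])

```text
time_s: 2.3
tcp_pos: [0.4301, -0.2888, 0.1555]
ee_rot: [[-0.929, 0.156, 0.336], [0.147, 0.988, -0.053], [-0.341, -0.0, -0.94]]
wrist_force: [-0.3, 0.4, 1.0]
gripper_width: 0.576
gripper_force: 0.0
```

```bash
python3 - <<'E'
from h import *
import cv2
s=sense();print(s["tcp_pos"],s["ee_rot"].round(3).tolist(),s["joints"].round(0),s["wrist_force"].round(1))
print(ray("top",375,248.4,.095),ray("top",374.6,252,.031))
for x in(.456,.460,.464):go(*pose([x,-.296,.080],-9.3,20))
T=capture("top");S=capture("scene")
a=cv2.resize(T[160:290,300:430],(400,400),interpolation=cv2.INTER_CUBIC);b=cv2.resize(S[150:280,310:440],(400,400),interpolation=cv2.INTER_CUBIC)
cv2.imwrite("pics/pre2.png",np.hstack([a,b]))
E
```

```text
[ 0.43009543 -0.28881636  0.15548707] [[-0.929, 0.156, 0.336], [0.147, 0.988, -0.053], [-0.341, -0.0, -0.94]] [-18.   8. -31.  -6. -32. -77.] [-0.3  0.4  1. ]
[ 0.46234243 -0.29597201  0.095     ] [ 0.45574152 -0.30747016  0.031     ]
t [ 0.6 -3.1 99.1] a [ 0.002 -0.002  0.005] dist 99.1 deg 0.3 goal [ 0.462 -0.297  0.062]
t [ -3.2  -2.4 100.4] a [ 0.002 -0.002  0.005] dist 100.5 deg 0.3 goal [ 0.466 -0.297  0.062]
t [ -6.9  -1.8 101.8] a [ 0.002 -0.002  0.005] dist 102.0 deg 0.3 goal [ 0.47  -0.297  0.062]
```

View pics/pre2.png

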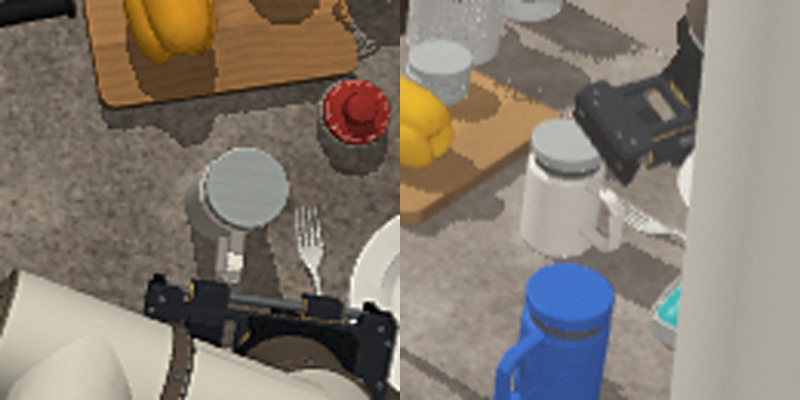

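```bash
python3 - <<'E'
from h import *
s=sense();p=s["tcp_pos"];Z=s["ee_rot"][:,2];Y=s["ee_rot"][:,1]
for d in(0,.05,.09):
  for y in (-.035,.035):
    q=proj("top",p-d*Z+y*Y);print(d,y,((q-[300,160])*3.077).round(0))
E
```

```text
0 -0.035 [283. 312.]
0 0.035 [201. 301.]
0.05 -0.035 [296. 331.]
0.05 0.035 [209. 319.]
0.09 -0.035 [306. 348.]
0.09 0.035 [216. 335.]
```

The fingers straddle the handle line: the gripper is above and behind the handle at top ≈ (375,250), and calibration agrees. I'll go in and close.

Emit:
servo_tool([
  {"tx": -1,"ty": -2.5,"tz": 15,"ax": 0,"ay": 0,"az": 0,"claw": 50},
  {"tx": -2.5,"ty": -2.5,"tz": 35,"ax": 0,"ay": 0,"az": 0,"claw": 50},
  {"tx": -2.5,"ty": -2.5,"tz": 55,"ax": 0,"ay": 0,"az": 0,"claw": 50},
  {"tx": -2.5,"ty": -2.5,"tz": 75,"ax": 0,"ay": 0,"az": 0,"claw": 50},
  {"tx": -2.5,"ty": -2.5,"tz": 90,"ax": 0,"ay": 0,"az": 0,"claw": 50},
  {"tx": -2.5,"ty": -2.5,"tz": 100,"ax": 0,"ay": 0,"az": 0,"claw": 50},
  {"tx": -2.5,"ty": -2.5,"tz": 100,"ax": 0,"ay": 0,"az": 0,"claw": 25},
  {"tx": -2.5,"ty": -2.5,"tz": 100,"ax": 0,"ay": 0,"az": 0,"claw": 5},
  {"tx": -2.5,"ty": -2.5,"tz": 100,"ax": 0,"ay": 0,"az": 0,"claw": 5},
  {"tx": -2.5,"ty": -2.5,"tz": 100,"ax": 0,"ay": 0,"az": 0,"claw": 5},
  {"tx": -2.5,"ty": -2.5,"tz": 100,"ax": 0,"ay": 0,"az": 0,"claw": 5},
  {"tx": -2.5,"ty": -2.5,"tz": 100,"ax": 0,"ay": 0,"az": 0,"claw": 5},
])

```text
time_s: 3.4
tcp_pos: [0.4646, -0.3001, 0.0639]
ee_rot: [[-0.927, 0.162, 0.339], [0.152, 0.987, -0.056], [-0.343, -0.001, -0.939]]
wrist_force: [0.6, -0.0, 0.1]
gripper_width: 0.207
gripper_force: 0.0
```

```bash
python3 - <<'E'
from h import *
import cv2
s=sense();print(s["tcp_pos"],s["gripper_width"]*87,s["gripper_force"],s["wrist_force"].round(1))
T=capture("top");S=capture("scene")
a=cv2.resize(T[160:290,300:430],(400,400),interpolation=cv2.INTER_CUBIC);b=cv2.resize(S[150:280,310:440],(400,400),interpolation=cv2.INTER_CUBIC)
cv2.imwrite("pics/grasp.png",np.hstack([a,b]))
E
```

```text
[ 0.4646086  -0.30007341  0.06391449] 18.019408356324966 0.0 [ 0.6 -0.   0.1]
```

Emit:
servo_tool([
  {"tx": 0,"ty": 0,"tz": 0,"ax": 0,"ay": 0,"az": 0,"claw": 5},
  {"tx": 0,"ty": 0,"tz": 0,"ax": 0,"ay": 0,"az": 0,"claw": 5},
  {"tx": 0,"ty": 0,"tz": 0,"ax": 0,"ay": 0,"az": 0,"claw": 5},
  {"tx": 0,"ty": 0,"tz": 0,"ax": 0,"ay": 0,"az": 0,"claw": 5},
])

```text
time_s: 3.83
tcp_pos: [0.4645, -0.2999, 0.0637]
ee_rot: [[-0.927, 0.161, 0.338], [0.151, 0.987, -0.056], [-0.342, -0.0, -0.94]]
wrist_force: [-2.2, 2.6, 5.9]
gripper_width: 0.155
gripper_force: 30.0
```

```bash
python3 - <<'E'
from h import *
s=sense();print(s["tcp_pos"],s["gripper_width"]*87,s["gripper_force"],s["wrist_force"].round(1))
R0=R.from_matrix(s["ee_rot"]).as_matrix();g=s["tcp_pos"]-.019*R0[:,2];print("gp",g)
# tool waypoints for can centre path (can handle radial r from can centre)
r=.079
p0=s["tcp_pos"]
for c,yaw in[((.56,-.25),-7),((.58,-.2),-3),((.575,-.15),0),((.56,-.09),3),((.552,-.05),6),((.54,.017),9.66)]:
    hh=np.radians(yaw);gp=[c[0]-r*np.cos(hh),c[1]-r*np.sin(hh),g[2]]
    go(*pose(gp,yaw,20))
print("target");q=loc(PRESS,[-.079,0,g[2]]);go(*pose(q,9.66,20))
E
```

```text
[ 0.46451417 -0.29989857  0.06367667] 13.457175351839046 29.978939180982707 [-2.2  2.6  5.9]
gp [ 0.45809624 -0.29884312  0.08152874]
t [-12.9  61.8   4.7] a [-0.014  0.    -0.037] dist 63.3 deg 2.3 goal [ 0.488 -0.241  0.064]
t [-24.3 109.3   8.8] a [-0.038  0.    -0.103] dist 112.3 deg 6.3 goal [ 0.508 -0.196  0.064]
t [-12.6 154.1   4.5] a [-0.056  0.    -0.152] dist 154.6 deg 9.3 goal [ 0.502 -0.15   0.064]
t [  9.7 207.1  -3.6] a [-0.074  0.    -0.201] dist 207.4 deg 12.3 goal [ 0.488 -0.094  0.064]
t [ 22.4 241.6  -8.3] a [-0.092  0.    -0.25 ] dist 242.8 deg 15.3 goal [ 0.48  -0.058  0.064]
t [ 42.3 301.4 -15.6] a [-0.113  0.    -0.31 ] dist 304.8 deg 18.9 goal [0.469 0.005 0.064]
target
t [-106.4  356.1   38.6] a [-0.113  0.    -0.31 ] dist 373.6 deg 18.9 goal [0.634 0.033 0.064]
```

Emit:
servo_tool([
  {"tx": -1.5,"ty": 6,"tz": 0.5,"ax": 0,"ay": 0,"az": -0.003,"claw": 5},
  {"tx": -4,"ty": 18,"tz": 1.4,"ax": -0.004,"ay": 0,"az": -0.01,"claw": 5},
  {"tx": -7,"ty": 32,"tz": 2.5,"ax": -0.007,"ay": 0,"az": -0.018,"claw": 5},
  {"tx": -10,"ty": 47,"tz": 3.6,"ax": -0.01,"ay": 0,"az": -0.027,"claw": 5},
  {"tx": -13,"ty": 62,"tz": 4.7,"ax": -0.014,"ay": 0,"az": -0.037,"claw": 5},
  {"tx": -17,"ty": 77,"tz": 6.2,"ax": -0.022,"ay": 0,"az": -0.058,"claw": 5},
  {"tx": -21,"ty": 93,"tz": 7.6,"ax": -0.03,"ay": 0,"az": -0.08,"claw": 5},
  {"tx": -24,"ty": 109,"tz": 8.8,"ax": -0.038,"ay": 0,"az": -0.103,"claw": 5},
  {"tx": -21,"ty": 124,"tz": 7.6,"ax": -0.044,"ay": 0,"az": -0.119,"claw": 5},
  {"tx": -17,"ty": 139,"tz": 6.2,"ax": -0.05,"ay": 0,"az": -0.135,"claw": 5},
  {"tx": -13,"ty": 151,"tz": 4.7,"ax": -0.055,"ay": 0,"az": -0.148,"claw": 5},
  {"tx": -12.6,"ty": 154.1,"tz": 4.5,"ax": -0.056,"ay": 0,"az": -0.152,"claw": 5},
])

```text
time_s: 4.83
tcp_pos: [0.5029, -0.1492, 0.0636]
ee_rot: [[-0.939, -0.001, 0.343], [-0.001, 1.0, 0.001], [-0.343, 0.0, -0.939]]
wrist_force: [-2.8, -3.5, 5.6]
gripper_width: 0.156
gripper_force: 30.1
```

```bash
python3 - <<'E'
from h import *
s=sense();print(s["tcp_pos"],s["gripper_width"]*87,s["gripper_force"],s["wrist_force"].round(1))
import cv2
T=capture("top");S=capture("scene")
cv2.imwrite("pics/mid.png",np.hstack([cv2.resize(T[120:300,220:400],(400,400)),cv2.resize(S[140:320,200:380],(400,400))]))
g=.0815
r=.079
for c,yaw in[((.56,-.09),3),((.552,-.05),6),((.54,.017),9.66)]:
    hh=np.radians(yaw);gp=[c[0]-r*np.cos(hh),c[1]-r*np.sin(hh),g]
    go(*pose(gp,yaw,20))
for d in(.05,.02,.005,0):
    go(*pose(loc(PRESS,[-.079-d,0,g]),9.66,20))
E
```

```text
[ 0.50289318 -0.14922526  0.06362412] 13.58555790656118 30.125028514157748 [-2.8 -3.5  5.6]
t [14.5 56.  -5.3] a [-0.017  0.001 -0.049] dist 58.1 deg 3.0 goal [ 0.488 -0.094  0.064]
t [21.7 92.2 -7.9] a [-0.035  0.001 -0.098] dist 95.1 deg 6.0 goal [ 0.48  -0.058  0.064]
t [ 32.4 154.7 -11.8] a [-0.057  0.001 -0.158] dist 158.5 deg 9.6 goal [0.469 0.005 0.064]
t [-76.3 174.7  27.9] a [-0.057  0.001 -0.158] dist 192.7 deg 9.6 goal [0.584 0.025 0.064]
t [-104.1  179.7   38.1] a [-0.057  0.001 -0.158] dist 211.2 deg 9.6 goal [0.614 0.03  0.064]
t [-118.   182.3   43.2] a [-0.057  0.001 -0.158] dist 221.4 deg 9.6 goal [0.629 0.032 0.064]
t [-122.6  183.1   44.9] a [-0.057  0.001 -0.158] dist 224.9 deg 9.6 goal [0.634 0.033 0.064]
```

View pics/mid.png

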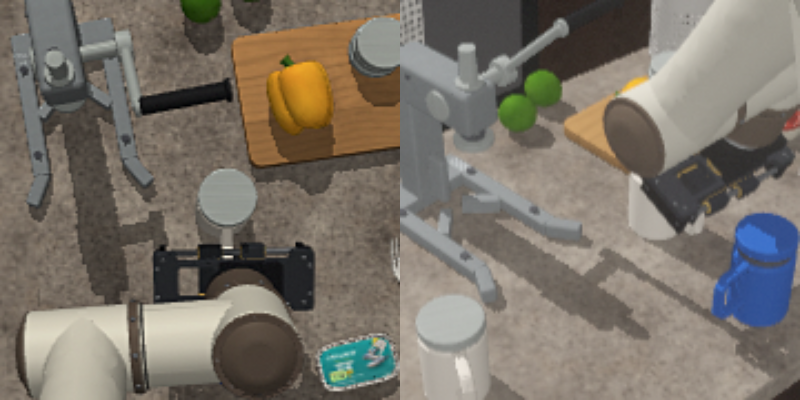

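The can is upright and held at top ≈ (322,209). It is right of the press mouth and clear of the blue can. I'll bring it in front of the mouth.

Emit:
servo_tool([
  {"tx": 2,"ty": 8,"tz": -0.8,"ax": -0.003,"ay": 0,"az": -0.007,"claw": 5},
  {"tx": 6,"ty": 22,"tz": -2,"ax": -0.007,"ay": 0,"az": -0.02,"claw": 5},
  {"tx": 10,"ty": 38,"tz": -3.6,"ax": -0.012,"ay": 0,"az": -0.034,"claw": 5},
  {"tx": 14.5,"ty": 55,"tz": -5.3,"ax": -0.017,"ay": 0,"az": -0.049,"claw": 5},
  {"tx": 18,"ty": 72,"tz": -6.5,"ax": -0.026,"ay": 0,"az": -0.072,"claw": 5},
  {"tx": 22,"ty": 90,"tz": -8,"ax": -0.035,"ay": 0,"az": -0.098,"claw": 5},
  {"tx": 25,"ty": 107,"tz": -9,"ax": -0.041,"ay": 0,"az": -0.115,"claw": 5},
  {"tx": 28,"ty": 124,"tz": -10,"ax": -0.047,"ay": 0,"az": -0.131,"claw": 5},
  {"tx": 30,"ty": 139,"tz": -11,"ax": -0.052,"ay": 0.001,"az": -0.145,"claw": 5},
  {"tx": 32,"ty": 150,"tz": -11.7,"ax": -0.056,"ay": 0.001,"az": -0.156,"claw": 5},
  {"tx": 32.4,"ty": 154.7,"tz": -11.8,"ax": -0.057,"ay": 0.001,"az": -0.158,"claw": 5},
  {"tx": 32.4,"ty": 154.7,"tz": -11.8,"ax": -0.057,"ay": 0.001,"az": -0.158,"claw": 5},
])

```text
time_s: 5.93
tcp_pos: [0.4701, 0.0007, 0.0736]
ee_rot: [[-0.934, -0.171, 0.314], [-0.159, 0.985, 0.067], [-0.321, 0.012, -0.947]]
wrist_force: [-0.6, 0.5, -4.3]
gripper_width: 0.153
gripper_force: 30.0
```

```bash
python3 - <<'E'
from h import *
s=sense();print(s["tcp_pos"],s["gripper_width"]*87,s["gripper_force"],s["wrist_force"].round(1))
import cv2
T=capture("top");S=capture("scene")
cv2.imwrite("pics/mouth.png",np.hstack([cv2.resize(T[100:230,200:330],(400,400),interpolation=cv2.INTER_CUBIC),cv2.resize(S[150:300,180:330],(400,400),interpolation=cv2.INTER_CUBIC)]))
for d in(.05,.02,.005,0,-.005):
    go(*pose(loc(PRESS,[-.079-d,0,.0815]),9.66,20))
print("expected lid px",proj("top",[.54,.017,.121]))
E
```

```text
[0.4701461  0.00070498 0.07361986] 13.310536629412722 29.972629024632624 [-0.6  0.5 -4.3]
t [-106.7    4.7   47.1] a [ 0.013 -0.021 -0.002] dist 116.7 deg 1.4 goal [0.584 0.025 0.064]
t [-135.1    4.7   56.8] a [ 0.013 -0.021 -0.002] dist 146.6 deg 1.4 goal [0.614 0.03  0.064]
t [-149.3    4.6   61.6] a [ 0.013 -0.021 -0.002] dist 161.6 deg 1.4 goal [0.629 0.032 0.064]
t [-154.     4.6   63.2] a [ 0.013 -0.021 -0.002] dist 166.6 deg 1.4 goal [0.634 0.033 0.064]
t [-158.8    4.6   64.8] a [ 0.013 -0.021 -0.002] dist 171.6 deg 1.4 goal [0.638 0.034 0.064]
expected lid px [262.20730595 222.26801824]
```

View pics/mouth.png

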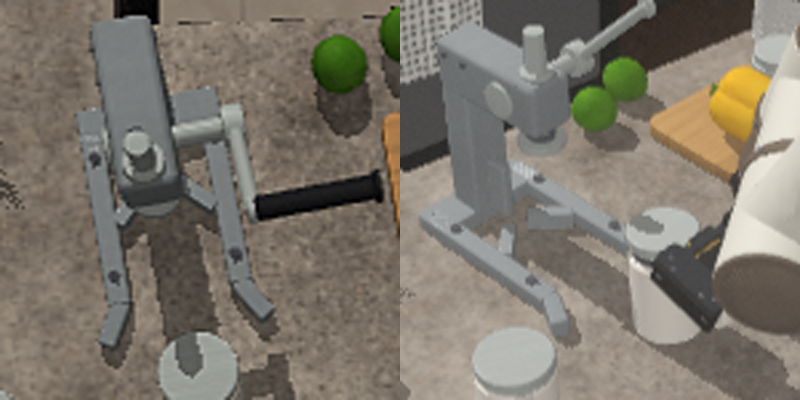

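The can is at top ≈ (265,220), centred on the mouth, but it is about 10 mm off the table. I'll check whether a joint limit is the cause.

```bash
python3 - <<'E'
from h import *
s=sense();print(s["tcp_pos"],s["joints"].round(1),s["wrist_force"].round(1),s["moment"].round(2),s["joint_velocities"].round(1))
E
```

```text
[4.70582773e-01 3.33359275e-04 7.38453915e-02] [  20.9   10.7  -52.    18.    -9.3 -118.5] [-0.3  0.3 -4.5] [-0.13  1.52  0.09] [-0.4 -0.1  0.3  0.   0.1 -0.2]
```

Emit:
servo_tool([
  {"tx": -4,"ty": 0,"tz": 1.4,"ax": 0,"ay": 0,"az": 0,"claw": 5},
  {"tx": -12,"ty": 1,"tz": 4,"ax": 0,"ay": 0,"az": 0,"claw": 5},
  {"tx": -22,"ty": 2,"tz": 7.5,"ax": 0,"ay": 0,"az": 0,"claw": 5},
  {"tx": -33,"ty": 3,"tz": 11.2,"ax": 0,"ay": 0,"az": 0,"claw": 5},
  {"tx": -44,"ty": 4,"tz": 15,"ax": 0,"ay": 0,"az": 0,"claw": 5},
  {"tx": -55,"ty": 4,"tz": 18.7,"ax": 0,"ay": 0,"az": 0,"claw": 5},
  {"tx": -66,"ty": 4,"tz": 22.4,"ax": 0,"ay": 0,"az": 0,"claw": 5},
  {"tx": -76,"ty": 4,"tz": 25.8,"ax": 0,"ay": 0,"az": 0,"claw": 5},
  {"tx": -83,"ty": 4,"tz": 28.2,"ax": 0,"ay": 0,"az": 0,"claw": 5},
  {"tx": -85,"ty": 4,"tz": 28.9,"ax": 0,"ay": 0,"az": 0,"claw": 5},
  {"tx": -85,"ty": 4,"tz": 28.9,"ax": 0,"ay": 0,"az": 0,"claw": 5},
])

```text
time_s: 6.95
tcp_pos: [0.5603, 0.0206, 0.0749]
ee_rot: [[-0.933, -0.171, 0.318], [-0.157, 0.985, 0.068], [-0.325, 0.014, -0.946]]
wrist_force: [0.2, -0.6, -3.9]
gripper_width: 0.156
gripper_force: 30.0
```

```bash
cat > st.py <<'E'
from h import *
s=sense();print(s["time_s"],s["tcp_pos"].round(4),s["joints"].round(1),s["wrist_force"].round(1),s["moment"].round(2),s["gripper_width"]*87,s["gripper_force"])
g=s["tcp_pos"]-.019*s["ee_rot"][:,2]
c,sn=np.cos(PRESS[2]),np.sin(PRESS[2]);d=g[:2]-PRESS[:2]
print("gp in press",(c*d[0]+sn*d[1]).round(4),(-sn*d[0]+c*d[1]).round(4),g[2].round(4),"tilt",np.degrees(np.arccos(-s["ee_rot"][2,2])).round(1),"roll",s["ee_rot"][2,1].round(3),"yaw",np.degrees(np.arctan2(-s["ee_rot"][0,1],s["ee_rot"][1,1])).round(1))
E
python3 - <<'E'
from st import *
for d in(.06,.05,.02,.005,0,-.005):
    go(*pose(loc(PRESS,[-.079-d,0,.0815]),9.66,20))
E
```

```text
6.95 [0.5603 0.0206 0.0749] [  19.9   18.   -37.5    9.3  -15.9 -108.7] [ 0.2 -0.6 -3.9] [-0.26  1.11  0.04] 13.565466539297924 29.988565732492134
gp in press -0.1531 -0.0006 0.0928 tilt 19.0 roll 0.014 yaw 9.8
t [-9.9  0.1 15.3] a [ 0.014 -0.018 -0.002] dist 18.2 deg 1.3 goal [0.574 0.023 0.064]
t [-19.4   0.1  18.6] a [ 0.014 -0.018 -0.002] dist 26.8 deg 1.3 goal [0.584 0.025 0.064]
t [-47.8  -0.   28.3] a [ 0.014 -0.018 -0.002] dist 55.5 deg 1.3 goal [0.614 0.03  0.064]
t [-62.   -0.1  33.2] a [ 0.014 -0.018 -0.002] dist 70.3 deg 1.3 goal [0.629 0.032 0.064]
t [-66.7  -0.1  34.8] a [ 0.014 -0.018 -0.002] dist 75.2 deg 1.3 goal [0.634 0.033 0.064]
t [-71.4  -0.1  36.4] a [ 0.014 -0.018 -0.002] dist 80.2 deg 1.3 goal [0.638 0.034 0.064]
```

Emit:
servo_tool([
  {"tx": -3,"ty": 0,"tz": 5,"ax": 0.005,"ay": -0.006,"az": 0,"claw": 5},
  {"tx": -6,"ty": 0,"tz": 9,"ax": 0.01,"ay": -0.012,"az": 0,"claw": 5},
  {"tx": -9,"ty": 0,"tz": 13,"ax": 0.014,"ay": -0.018,"az": 0,"claw": 5},
  {"tx": -10,"ty": 0,"tz": 14.5,"ax": 0.014,"ay": -0.018,"az": 0,"claw": 5},
  {"tx": -10,"ty": 0,"tz": 14.5,"ax": 0.014,"ay": -0.018,"az": 0,"claw": 5},
  {"tx": -10,"ty": 0,"tz": 14.5,"ax": 0.014,"ay": -0.018,"az": 0,"claw": 5},
])

```text
time_s: 7.45
tcp_pos: [0.5729, 0.0228, 0.0655]
ee_rot: [[-0.926, -0.166, 0.338], [-0.156, 0.986, 0.057], [-0.343, 0.0, -0.939]]
wrist_force: [-5.1, -1.4, 3.5]
gripper_width: 0.153
gripper_force: 30.0
```

```bash
python3 - <<'E'
from st import *
import cv2
im=capture("top")
for d in(.02,.01,.0,-.005):
    go(*pose(loc(PRESS,[-.079-d,0,.082]),9.66,20))
q=loc(PRESS,[-.06,0,.121]);u=proj("top",q);print("lid exp",u)
g=cv2.cvtColor(im,cv2.COLOR_BGR2GRAY);
x0,y0=int(u[0])-30,int(u[1])-30
print(cv2.HoughCircles(cv2.resize(g[y0:y0+60,x0:x0+60],(240,240),interpolation=cv2.INTER_CUBIC),cv2.HOUGH_GRADIENT,1,100,param1=100,param2=20,minRadius=44,maxRadius=60),x0,y0)
E
```

```text
7.45 [0.5729 0.0228 0.0655] [  19.5   19.6  -40.2   17.9  -11.  -117. ] [-5.1 -1.4  3.5] [-0.32  1.52 -0.01] 13.290180363988133 29.99845143967832
gp in press -0.1405 -0.0003 0.0834 tilt 20.0 roll 0.0 yaw 9.6
t [-38.6   0.3  15.4] a [-0.     0.    -0.001] dist 41.6 deg 0.1 goal [0.614 0.03  0.064]
t [-48.    0.3  18.8] a [-0.     0.    -0.001] dist 51.6 deg 0.1 goal [0.624 0.032 0.064]
t [-57.4   0.3  22.3] a [-0.     0.    -0.001] dist 61.6 deg 0.1 goal [0.634 0.033 0.064]
t [-62.1   0.3  24. ] a [-0.     0.    -0.001] dist 66.6 deg 0.1 goal [0.638 0.034 0.064]
lid exp [255.2562883  185.40580524]
[[[119.5 130.5  58.3]]] 225 155
```

Emit:
servo_tool([
  {"tx": -4,"ty": 0,"tz": 1.6,"ax": 0,"ay": 0,"az": 0,"claw": 5},
  {"tx": -10,"ty": 0,"tz": 4,"ax": 0,"ay": 0,"az": 0,"claw": 5},
  {"tx": -18,"ty": 0,"tz": 7.1,"ax": 0,"ay": 0,"az": 0,"claw": 5},
  {"tx": -26,"ty": 0.3,"tz": 10.3,"ax": 0,"ay": 0,"az": 0,"claw": 5},
  {"tx": -34,"ty": 0.3,"tz": 13.5,"ax": 0,"ay": 0,"az": 0,"claw": 5},
  {"tx": -41,"ty": 0.3,"tz": 16.1,"ax": 0,"ay": 0,"az": 0,"claw": 5},
  {"tx": -46,"ty": 0.3,"tz": 18,"ax": 0,"ay": 0,"az": 0,"claw": 5},
  {"tx": -48,"ty": 0.3,"tz": 18.8,"ax": 0,"ay": 0,"az": 0,"claw": 5},
  {"tx": -48,"ty": 0.3,"tz": 18.8,"ax": 0,"ay": 0,"az": 0,"claw": 5},
])

```text
time_s: 8.25
tcp_pos: [0.6252, 0.0323, 0.0646]
ee_rot: [[-0.926, -0.167, 0.34], [-0.157, 0.986, 0.058], [-0.345, 0.001, -0.939]]
wrist_force: [-2.1, -0.8, 3.0]
gripper_width: 0.153
gripper_force: 30.0
```

```bash
python3 st.py
```

```text
8.25 [0.6252 0.0323 0.0646] [  19.    23.7  -31.1   11.9  -15.6 -110.4] [-2.1 -0.8  3. ] [-0.24  0.88 -0.02] 13.313800347868098 30.006300295308392
gp in press -0.0874 0.0004 0.0825 tilt 20.2 roll 0.001 yaw 9.6
```

Now 2 mm steps along press x (tx −1.88, tz +0.69 per 2 mm), two or three at a time.

Emit:
servo_tool([
  {"tx": -1.9,"ty": 0,"tz": 0.7,"ax": 0,"ay": 0,"az": 0,"claw": 5},
  {"tx": -3.8,"ty": 0,"tz": 1.4,"ax": 0,"ay": 0,"az": 0,"claw": 5},
  {"tx": -5.6,"ty": 0,"tz": 2.1,"ax": 0,"ay": 0,"az": 0,"claw": 5},
  {"tx": -5.6,"ty": 0,"tz": 2.1,"ax": 0,"ay": 0,"az": 0,"claw": 5},
])

```text
time_s: 8.58
tcp_pos: [0.6299, 0.0329, 0.064]
ee_rot: [[-0.926, -0.167, 0.338], [-0.157, 0.986, 0.057], [-0.342, 0.0, -0.94]]
wrist_force: [-4.2, -0.7, 4.2]
gripper_width: 0.159
gripper_force: 30.0
```

Emit:
servo_tool([
  {"tx": -1.9,"ty": 0,"tz": 0.7,"ax": 0,"ay": 0,"az": 0,"claw": 5},
  {"tx": -1.9,"ty": 0,"tz": 0.7,"ax": 0,"ay": 0,"az": 0,"claw": 5},
])

```text
time_s: 8.75
tcp_pos: [0.6318, 0.0331, 0.064]
ee_rot: [[-0.927, -0.167, 0.337], [-0.157, 0.986, 0.057], [-0.342, 0.0, -0.94]]
wrist_force: [-5.4, -1.3, 4.5]
gripper_width: 0.155
gripper_force: 30.0
```

```bash
python3 st.py
```

```text
8.75 [0.6318 0.0331 0.064 ] [  18.9   24.3  -29.8   11.3  -16.4 -109.6] [-5.4 -1.3  4.5] [-0.29  1.42 -0.01] 13.500937599902441 29.999762465718902
gp in press -0.0808 0.0001 0.0819 tilt 20.0 roll 0.0 yaw 9.6
```

Emit:
servo_tool([
  {"tx": -1.9,"ty": 0,"tz": 0.7,"ax": 0,"ay": 0,"az": 0,"claw": 5},
  {"tx": -1.9,"ty": 0,"tz": 0.7,"ax": 0,"ay": 0,"az": 0,"claw": 5},
])

```text
time_s: 8.92
tcp_pos: [0.6332, 0.0333, 0.0638]
ee_rot: [[-0.927, -0.166, 0.336], [-0.156, 0.986, 0.057], [-0.341, 0.0, -0.94]]
wrist_force: [-5.4, -1.2, 5.7]
gripper_width: 0.156
gripper_force: 30.0
```

Emit:
servo_tool([
  {"tx": -1.9,"ty": 0,"tz": 0.7,"ax": 0,"ay": 0,"az": 0,"claw": 5},
  {"tx": -1.9,"ty": 0,"tz": 0.7,"ax": 0,"ay": 0,"az": 0,"claw": 5},
])

```text
time_s: 9.08
tcp_pos: [0.6334, 0.0332, 0.0637]
ee_rot: [[-0.928, -0.166, 0.333], [-0.156, 0.986, 0.056], [-0.338, -0.001, -0.941]]
wrist_force: [-12.7, 0.2, 12.0]
gripper_width: 0.157
gripper_force: 30.0
```

Emit:
servo_tool([
  {"tx": -1.9,"ty": 0,"tz": 0.7,"ax": 0,"ay": 0,"az": 0,"claw": 5},
  {"tx": -1.9,"ty": 0,"tz": 0.7,"ax": 0,"ay": 0,"az": 0,"claw": 5},
])

```text
time_s: 9.25
tcp_pos: [0.6336, 0.0331, 0.0636]
ee_rot: [[-0.929, -0.165, 0.33], [-0.156, 0.986, 0.054], [-0.335, -0.001, -0.942]]
wrist_force: [-19.3, 1.5, 18.0]
gripper_width: 0.154
gripper_force: 30.0
```

Contact with the stop: the TCP stalled at press x = −79 mm and the force rose to 19 N. I'll relax, release and check.

Emit:
servo_tool([
  {"tx": 2.4,"ty": 0,"tz": -1,"ax": 0,"ay": 0,"az": 0,"claw": 5},
  {"tx": 2.4,"ty": 0,"tz": -1,"ax": 0,"ay": 0,"az": 0,"claw": 5},
  {"tx": 2.4,"ty": 0,"tz": -1,"ax": 0,"ay": 0,"az": 0,"claw": 45},
  {"tx": 2.4,"ty": 0,"tz": -1,"ax": 0,"ay": 0,"az": 0,"claw": 45},
  {"tx": 2.4,"ty": 0,"tz": -1,"ax": 0,"ay": 0,"az": 0,"claw": 45},
  {"tx": 2.4,"ty": 0,"tz": -1,"ax": 0,"ay": 0,"az": 0,"claw": 45},
  {"tx": 2.4,"ty": 0,"tz": -1,"ax": 0,"ay": 0,"az": 0,"claw": 45},
  {"tx": 2.4,"ty": 0,"tz": -1,"ax": 0,"ay": 0,"az": 0,"claw": 45},
])

```text
time_s: 9.92
tcp_pos: [0.6355, 0.0339, 0.0632]
ee_rot: [[-0.927, -0.167, 0.337], [-0.157, 0.986, 0.057], [-0.342, 0.0, -0.94]]
wrist_force: [0.8, -0.3, 0.0]
gripper_width: 0.486
gripper_force: 0.0
```

```bash
python3 - <<'E'
from st import *
# retreat: back along press -x 60 & up 80 in world then over lever
p=s["tcp_pos"];Rt=s["ee_rot"]
go(p-.12*Rt[:,2],Rt)
E
```

```text
9.9167 [0.6355 0.0339 0.0632] [  18.9   24.7  -29.2   11.   -16.7 -109.3] [ 0.8 -0.3  0. ] [-0.11  0.68 -0.01] 42.2636820152613 0.0
gp in press -0.0769 0.0003 0.081 tilt 20.0 roll 0.0 yaw 9.6
t [  -0.    0. -120.] a [-0. -0.  0.] dist 120.0 deg 0.0 goal [0.595 0.027 0.176]
```

Emit:
servo_tool([
  {"tx": 0,"ty": 0,"tz": -10,"ax": 0,"ay": 0,"az": 0,"claw": 45},
  {"tx": 0,"ty": 0,"tz": -30,"ax": 0,"ay": 0,"az": 0,"claw": 45},
  {"tx": 0,"ty": 0,"tz": -60,"ax": 0,"ay": 0,"az": 0,"claw": 45},
  {"tx": 0,"ty": 0,"tz": -95,"ax": 0,"ay": 0,"az": 0,"claw": 20},
  {"tx": 0,"ty": 0,"tz": -130,"ax": 0,"ay": 0,"az": 0,"claw": 0},
  {"tx": 0,"ty": 0,"tz": -170,"ax": 0,"ay": 0,"az": 0,"claw": 0},
  {"tx": 0,"ty": 0,"tz": -205,"ax": 0,"ay": 0,"az": 0,"claw": 0},
  {"tx": 0,"ty": 0,"tz": -240,"ax": 0,"ay": 0,"az": 0,"claw": 0},
  {"tx": 0,"ty": 0,"tz": -275,"ax": 0,"ay": 0,"az": 0,"claw": 0},
  {"tx": 0,"ty": 0,"tz": -310,"ax": 0,"ay": 0,"az": 0,"claw": 0},
  {"tx": 0,"ty": 0,"tz": -330,"ax": 0,"ay": 0,"az": 0,"claw": 0},
  {"tx": 0,"ty": 0,"tz": -330,"ax": 0,"ay": 0,"az": 0,"claw": 0},
])

```text
time_s: 10.92
tcp_pos: [0.5246, 0.0149, 0.3809]
ee_rot: [[-0.922, -0.168, 0.348], [-0.156, 0.986, 0.06], [-0.353, 0.001, -0.936]]
wrist_force: [0.4, -0.0, 0.9]
gripper_width: 0.019
gripper_force: 0.0
```

```bash
python3 - <<'E'
from st import *
import cv2
T=capture("top");S=capture("scene")
cv2.imwrite("pics/in.png",np.hstack([cv2.resize(T[90:230,200:340],(400,400),interpolation=cv2.INTER_CUBIC),cv2.resize(S[140:290,180:330],(400,400),interpolation=cv2.INTER_CUBIC)]))
P=loc(PRESS,[-.078,-.128,.37])
go(*pose(P,99.66,0,off=0))
E
```

```text
10.9167 [0.5246 0.0149 0.3809] [  21.9   -3.2  -12.8    4.9  -60.2 -103.9] [ 0.4 -0.   0.9] [-0.14  0.69  0.02] 1.643837131340323 0.0
gp in press -0.1897 0.0001 0.3987 tilt 20.7 roll 0.001 yaw 9.7
t [ -98.  -128.4   40.8] a [-0.274  0.277 -1.554] dist 166.6 deg 91.8 goal [ 0.65  -0.094  0.37 ]
```

View pics/in.png

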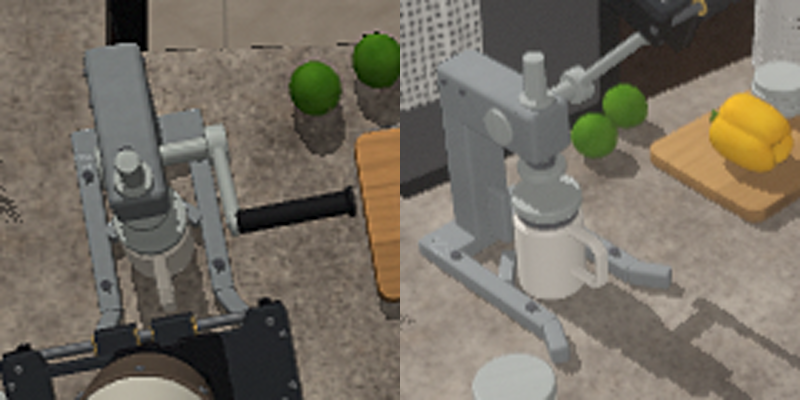

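The picture shows the can upright between the legs and under the ram, lid centre at about scene (384,212 → crop 548,195), with the lever still up. Next I'll move above the lever grip with the fingers shut.

Emit:
servo_tool([
  {"tx": -5,"ty": -8,"tz": 0,"ax": -0.02,"ay": 0.02,"az": -0.12,"claw": 0},
  {"tx": -12,"ty": -18,"tz": 0,"ax": -0.04,"ay": 0.04,"az": -0.24,"claw": 0},
  {"tx": -20,"ty": -28,"tz": 0,"ax": -0.063,"ay": 0.064,"az": -0.36,"claw": 0},
  {"tx": -28,"ty": -38,"tz": 5,"ax": -0.085,"ay": 0.086,"az": -0.48,"claw": 0},
  {"tx": -36,"ty": -50,"tz": 10,"ax": -0.106,"ay": 0.107,"az": -0.6,"claw": 0},
  {"tx": -46,"ty": -62,"tz": 15,"ax": -0.127,"ay": 0.128,"az": -0.72,"claw": 0},
  {"tx": -56,"ty": -74,"tz": 20,"ax": -0.148,"ay": 0.15,"az": -0.84,"claw": 0},
  {"tx": -66,"ty": -88,"tz": 25,"ax": -0.169,"ay": 0.171,"az": -0.96,"claw": 0},
  {"tx": -76,"ty": -100,"tz": 30,"ax": -0.19,"ay": 0.193,"az": -1.08,"claw": 0},
  {"tx": -86,"ty": -112,"tz": 35,"ax": -0.212,"ay": 0.214,"az": -1.2,"claw": 0},
  {"tx": -94,"ty": -122,"tz": 38,"ax": -0.233,"ay": 0.235,"az": -1.32,"claw": 0},
  {"tx": -98,"ty": -128.4,"tz": 40.8,"ax": -0.254,"ay": 0.257,"az": -1.44,"claw": 0},
])

```text
time_s: 12.02
tcp_pos: [0.651, -0.0948, 0.3654]
ee_rot: [[0.059, -0.998, 0.009], [-0.998, -0.059, 0.019], [-0.019, -0.01, -1.0]]
wrist_force: [-0.5, 0.1, 0.6]
gripper_width: 0.005
gripper_force: 0.0
```

```bash
python3 - <<'E'
from st import *
go(*pose(loc(PRESS,[-.078,-.128,.37]),99.66,0,off=0))
E
```

```text
12.0167 [ 0.651  -0.0948  0.3654] [  5.3  22.3  21.2  -1.  -88.2  -1.9] [-0.5  0.1  0.6] [0.03 0.09 0.03] 0.47715253629510224 0.0
gp in press -0.077 -0.1296 0.3844 tilt 1.2 roll -0.01 yaw 93.4
t [-1.2  1.3 -4.5] a [-0.011  0.018 -0.11 ] dist 4.9 deg 6.4 goal [ 0.65  -0.094  0.37 ]
```

Emit:
servo_tool([
  {"tx": -1,"ty": 1,"tz": 0,"ax": -0.011,"ay": 0.018,"az": -0.11,"claw": 0},
  {"tx": -1,"ty": 1,"tz": -4.5,"ax": -0.011,"ay": 0.018,"az": -0.11,"claw": 0},
  {"tx": -1,"ty": 1,"tz": -4.5,"ax": -0.011,"ay": 0.018,"az": -0.11,"claw": 0},
])

```text
time_s: 12.27
tcp_pos: [0.6492, -0.0929, 0.372]
ee_rot: [[0.161, -0.987, 0.004], [-0.987, -0.161, 0.001], [-0.0, -0.004, -1.0]]
wrist_force: [-0.7, -1.2, 0.1]
gripper_width: 0.006
gripper_force: 0.0
```

Emit:
servo_tool([
  {"tx": 0,"ty": 0,"tz": 15,"ax": 0,"ay": 0,"az": 0,"claw": 0},
  {"tx": 0,"ty": 0,"tz": 35,"ax": 0,"ay": 0,"az": 0,"claw": 0},
  {"tx": 0,"ty": 1,"tz": 50,"ax": 0,"ay": 0,"az": 0,"claw": 0},
  {"tx": 0,"ty": 7,"tz": 58,"ax": 0,"ay": 0,"az": 0,"claw": 0},
  {"tx": 0,"ty": 7,"tz": 58,"ax": 0,"ay": 0,"az": 0,"claw": 0},
])

```text
time_s: 12.68
tcp_pos: [0.6409, -0.0941, 0.3148]
ee_rot: [[0.161, -0.987, 0.005], [-0.987, -0.161, 0.002], [-0.001, -0.005, -1.0]]
wrist_force: [-0.4, 1.9, 3.2]
gripper_width: 0.004
gripper_force: 1.5
```

```bash
python3 st.py
```

```text
12.6833 [ 0.6409 -0.0941  0.3148] [  5.9  21.8  13.1  -0.1 -81.    3.4] [-0.4  1.9  3.2] [0.56 0.22 0.02] 0.32180883318184045 1.4825215190649033
gp in press -0.0867 -0.1269 0.3338 tilt 0.3 roll -0.005 yaw 99.3
```

Contact on the bar (3 N). Following the arc down.

Emit:
servo_tool([
  {"tx": 0,"ty": 9,"tz": 12,"ax": 0,"ay": 0,"az": 0,"claw": 0},
  {"tx": 0,"ty": 16,"tz": 25,"ax": 0,"ay": 0,"az": 0,"claw": 0},
  {"tx": 0,"ty": 22,"tz": 37,"ax": 0,"ay": 0,"az": 0,"claw": 0},
  {"tx": 0,"ty": 27,"tz": 49,"ax": 0,"ay": 0,"az": 0,"claw": 0},
  {"tx": 0,"ty": 31,"tz": 61,"ax": 0,"ay": 0,"az": 0,"claw": 0},
  {"tx": 0,"ty": 33,"tz": 74,"ax": 0,"ay": 0,"az": 0,"claw": 0},
  {"tx": 0,"ty": 35,"tz": 87,"ax": 0,"ay": 0,"az": 0,"claw": 0},
  {"tx": 0,"ty": 35,"tz": 100,"ax": 0,"ay": 0,"az": 0,"claw": 0},
  {"tx": 0,"ty": 35,"tz": 113,"ax": 0,"ay": 0,"az": 0,"claw": 0},
  {"tx": 0,"ty": 33,"tz": 126,"ax": 0,"ay": 0,"az": 0,"claw": 0},
  {"tx": 0,"ty": 30,"tz": 138,"ax": 0,"ay": 0,"az": 0,"claw": 0},
  {"tx": 0,"ty": 27,"tz": 148,"ax": 0,"ay": 0,"az": 0,"claw": 0},
])

```text
time_s: 13.68
tcp_pos: [0.6144, -0.0994, 0.1687]
ee_rot: [[0.161, -0.987, 0.002], [-0.987, -0.161, -0.001], [0.001, -0.002, -1.0]]
wrist_force: [-7.3, -0.0, 9.9]
gripper_width: 0.001
gripper_force: 5.2
```

```bash
python3 st.py
```

```text
13.6833 [ 0.6144 -0.0994  0.1687] [  5.7  24.1  -4.5   0.1 -61.4   3.5] [-7.3 -0.   9.9] [-0.17  2.6  -0.01] 0.09725390065246296 5.21777518093586
gp in press -0.1137 -0.1277 0.1877 tilt 0.1 roll -0.002 yaw 99.3
```

Emit:
servo_tool([
  {"tx": 0,"ty": -2,"tz": 6,"ax": 0,"ay": 0,"az": 0,"claw": 0},
  {"tx": 0,"ty": -4,"tz": 11,"ax": 0,"ay": 0,"az": 0,"claw": 0},
  {"tx": 0,"ty": -5,"tz": 14,"ax": 0,"ay": 0,"az": 0,"claw": 0},
  {"tx": 0,"ty": -5,"tz": 14,"ax": 0,"ay": 0,"az": 0,"claw": 0},
])

```text
time_s: 14.02
tcp_pos: [0.62, -0.0985, 0.1548]
ee_rot: [[0.161, -0.987, 0.003], [-0.987, -0.161, -0.001], [0.001, -0.003, -1.0]]
wrist_force: [-4.1, -0.7, 6.6]
gripper_width: 0.004
gripper_force: 3.0
```

Emit:
servo_tool([
  {"tx": 0,"ty": 0,"tz": 2,"ax": 0,"ay": 0,"az": 0,"claw": 0},
  {"tx": 0,"ty": 0,"tz": 2,"ax": 0,"ay": 0,"az": 0,"claw": 0},
])

```text
time_s: 14.18
tcp_pos: [0.6204, -0.0985, 0.1545]
ee_rot: [[0.162, -0.987, 0.005], [-0.987, -0.162, -0.001], [0.001, -0.004, -1.0]]
wrist_force: [-6.8, -0.5, 13.3]
gripper_width: 0.0
gripper_force: 6.3
```

Emit:
servo_tool([
  {"tx": 0,"ty": 0,"tz": 2,"ax": 0,"ay": 0,"az": 0,"claw": 0},
  {"tx": 0,"ty": 0,"tz": 2,"ax": 0,"ay": 0,"az": 0,"claw": 0},
])

```text
time_s: 14.35
tcp_pos: [0.6205, -0.0985, 0.1542]
ee_rot: [[0.162, -0.987, 0.005], [-0.987, -0.162, -0.001], [0.002, -0.005, -1.0]]
wrist_force: [-9.8, 0.9, 18.0]
gripper_width: 0.009
gripper_force: 9.2
```

Stalled at z = 0.154 with the force rising, so the lever is on its stop. Now guiding it back up.

Emit:
servo_tool([
  {"tx": 0,"ty": 0,"tz": 0,"ax": 0,"ay": 0,"az": 0,"claw": 0},
  {"tx": 0,"ty": 3,"tz": -12,"ax": 0,"ay": 0,"az": 0,"claw": 0},
  {"tx": 0,"ty": 7,"tz": -25,"ax": 0,"ay": 0,"az": 0,"claw": 0},
  {"tx": 0,"ty": 11,"tz": -40,"ax": 0,"ay": 0,"az": 0,"claw": 0},
  {"tx": 0,"ty": 13,"tz": -56,"ax": 0,"ay": 0,"az": 0,"claw": 0},
  {"tx": 0,"ty": 13,"tz": -72,"ax": 0,"ay": 0,"az": 0,"claw": 0},
  {"tx": 0,"ty": 11,"tz": -88,"ax": 0,"ay": 0,"az": 0,"claw": 0},
  {"tx": 0,"ty": 7,"tz": -104,"ax": 0,"ay": 0,"az": 0,"claw": 0},
  {"tx": 0,"ty": 1,"tz": -120,"ax": 0,"ay": 0,"az": 0,"claw": 0},
  {"tx": 0,"ty": -8,"tz": -138,"ax": 0,"ay": 0,"az": 0,"claw": 0},
  {"tx": 0,"ty": -18,"tz": -154,"ax": 0,"ay": 0,"az": 0,"claw": 0},
  {"tx": 0,"ty": -28,"tz": -170,"ax": 0,"ay": 0,"az": 0,"claw": 0},
])

```text
time_s: 15.35
tcp_pos: [0.6489, -0.0929, 0.3208]
ee_rot: [[0.162, -0.987, 0.008], [-0.987, -0.162, 0.002], [-0.0, -0.008, -1.0]]
wrist_force: [0.1, 0.5, 0.3]
gripper_width: 0.004
gripper_force: 0.0
```

Emit:
servo_tool([
  {"tx": 0,"ty": 0,"tz": -15,"ax": 0,"ay": 0,"az": 0,"claw": 0},
  {"tx": 0,"ty": 0,"tz": -40,"ax": 0,"ay": 0,"az": 0,"claw": 0},
  {"tx": 0,"ty": 0,"tz": -60,"ax": 0,"ay": 0,"az": 0,"claw": 0},
  {"tx": 0,"ty": 0,"tz": -60,"ax": 0,"ay": 0,"az": 0,"claw": 0},
])

```text
time_s: 15.68
tcp_pos: [0.6496, -0.0936, 0.3849]
ee_rot: [[0.162, -0.987, 0.017], [-0.987, -0.162, 0.0], [0.002, -0.016, -1.0]]
wrist_force: [0.1, 0.0, 1.3]
gripper_width: 0.006
gripper_force: 0.0
```

```bash
python3 - <<'E'
from st import *
capture("top");T=np.array(C["top"]["cam_to_world"])
for l in("lever_grip","can"):
    for d in recognise(l,"top")[:2]:print(l,round(d["confidence"],2),(T@np.r_[d["xyz"],1])[:3].round(3))
gp=loc(PRESS,[-.079,0,.081])
p,Rt=pose(gp,9.66,20)
go(p-.30*Rt[:,2],Rt)
E
```

```text
15.6833 [ 0.6496 -0.0936  0.3849] [  5.9  21.8  22.6   0.1 -89.9   3.4] [0.1 0.  1.3] [ 0.01  0.14 -0.01] 0.4820972016488242 0.0
gp in press -0.0783 -0.1278 0.4039 tilt 1.0 roll -0.016 yaw 99.3
lever_grip 0.71 [ 0.674 -0.039  0.282]
lever_grip 0.56 [0.685 0.031 0.109]
can 0.82 [0.68  0.031 0.103]
can 0.68 [ 0.381 -0.143  0.118]
t [-126.3   96.4   33.2] a [ 0.269 -0.269  1.549] dist 162.3 deg 91.4 goal [0.532 0.016 0.345]
```

Emit:
servo_tool([
  {"tx": -8,"ty": 8,"tz": 0,"ax": 0.02,"ay": -0.02,"az": 0.12,"claw": 0},
  {"tx": -18,"ty": 16,"tz": 0,"ax": 0.04,"ay": -0.04,"az": 0.24,"claw": 0},
  {"tx": -30,"ty": 24,"tz": 0,"ax": 0.063,"ay": -0.063,"az": 0.36,"claw": 0},
  {"tx": -42,"ty": 33,"tz": 0,"ax": 0.084,"ay": -0.084,"az": 0.48,"claw": 0},
  {"tx": -54,"ty": 42,"tz": 0,"ax": 0.105,"ay": -0.105,"az": 0.6,"claw": 0},
  {"tx": -66,"ty": 51,"tz": 0,"ax": 0.126,"ay": -0.126,"az": 0.72,"claw": 10},
  {"tx": -78,"ty": 60,"tz": 0,"ax": 0.147,"ay": -0.147,"az": 0.84,"claw": 20},
  {"tx": -90,"ty": 69,"tz": 5,"ax": 0.168,"ay": -0.168,"az": 0.96,"claw": 30},
  {"tx": -102,"ty": 78,"tz": 12,"ax": 0.189,"ay": -0.189,"az": 1.08,"claw": 45},
  {"tx": -112,"ty": 86,"tz": 20,"ax": 0.21,"ay": -0.21,"az": 1.2,"claw": 45},
  {"tx": -121,"ty": 92,"tz": 28,"ax": 0.231,"ay": -0.231,"az": 1.32,"claw": 45},
  {"tx": -126,"ty": 96,"tz": 33,"ax": 0.252,"ay": -0.252,"az": 1.44,"claw": 45},
])

```text
time_s: 16.83
tcp_pos: [0.5311, 0.0158, 0.3433]
ee_rot: [[-0.91, -0.268, 0.317], [-0.259, 0.963, 0.071], [-0.324, -0.017, -0.946]]
wrist_force: [-0.9, -0.5, 0.1]
gripper_width: 0.449
gripper_force: 0.0
```

```bash
python3 - <<'E'
from st import *
p,Rt=pose(loc(PRESS,[-.079,0,.081]),9.66,20)
go(p-.26*Rt[:,2],Rt)
E
```

```text
16.8333 [0.5311 0.0158 0.3433] [ 20.8  -0.8 -14.6   3.1 -57.5 -96.3] [-0.9 -0.5  0.1] [-0.16  0.7  -0.03] 39.084730163199694 0.0
gp in press -0.1826 -0.0004 0.3613 tilt 18.9 roll -0.017 yaw 15.6
t [-2.5 -0.8 38.8] a [ 0.018 -0.018  0.103] dist 38.9 deg 6.1 goal [0.546 0.018 0.307]
```

Emit:
servo_tool([
  {"tx": -1,"ty": 0,"tz": 10,"ax": 0.01,"ay": -0.01,"az": 0.06,"claw": 45},
  {"tx": -2,"ty": -0.8,"tz": 25,"ax": 0.018,"ay": -0.018,"az": 0.103,"claw": 45},
  {"tx": -2.5,"ty": -0.8,"tz": 38.8,"ax": 0.018,"ay": -0.018,"az": 0.103,"claw": 45},
  {"tx": -2.5,"ty": -0.8,"tz": 38.8,"ax": 0.018,"ay": -0.018,"az": 0.103,"claw": 45},
])

```text
time_s: 17.17
tcp_pos: [0.5458, 0.018, 0.305]
ee_rot: [[-0.927, -0.173, 0.331], [-0.164, 0.985, 0.057], [-0.336, -0.002, -0.942]]
wrist_force: [0.5, -0.1, -0.4]
gripper_width: 0.517
gripper_force: 0.0
```

```bash
python3 - <<'E'
from st import *
for k in(.06,0):
    p,Rt=pose(loc(PRESS,[-.079,0,.081]),9.66,20);go(p-k*Rt[:,2],Rt)
E
```

```text
17.1667 [0.5458 0.018  0.305 ] [  21.1    1.4  -18.6    4.9  -50.8 -103.6] [ 0.5 -0.1 -0.4] [-0.14  0.8   0.03] 44.95125912080497 0.0
gp in press -0.168 -0.0004 0.3228 tilt 19.6 roll -0.002 yaw 10.0
t [ -2.3   0.3 197.7] a [ 0.    -0.006  0.006] dist 197.7 deg 0.5 goal [0.613 0.03  0.12 ]
t [ -2.7   0.3 257.7] a [ 0.    -0.006  0.006] dist 257.7 deg 0.5 goal [0.634 0.033 0.063]
```

Emit:
servo_tool([
  {"tx": -1,"ty": 0,"tz": 20,"ax": 0,"ay": -0.006,"az": 0.006,"claw": 45},
  {"tx": -2,"ty": 0,"tz": 50,"ax": 0,"ay": -0.006,"az": 0.006,"claw": 45},
  {"tx": -2.5,"ty": 0.3,"tz": 85,"ax": 0,"ay": -0.006,"az": 0.006,"claw": 45},
  {"tx": -2.5,"ty": 0.3,"tz": 120,"ax": 0,"ay": -0.006,"az": 0.006,"claw": 45},
  {"tx": -2.5,"ty": 0.3,"tz": 150,"ax": 0,"ay": -0.006,"az": 0.006,"claw": 45},
  {"tx": -2.5,"ty": 0.3,"tz": 175,"ax": 0,"ay": -0.006,"az": 0.006,"claw": 45},
  {"tx": -2.7,"ty": 0.3,"tz": 197,"ax": 0,"ay": -0.006,"az": 0.006,"claw": 45},
  {"tx": -2.7,"ty": 0.3,"tz": 215,"ax": 0,"ay": -0.006,"az": 0.006,"claw": 45},
  {"tx": -2.7,"ty": 0.3,"tz": 232,"ax": 0,"ay": -0.006,"az": 0.006,"claw": 45},
  {"tx": -2.7,"ty": 0.3,"tz": 247,"ax": 0,"ay": -0.006,"az": 0.006,"claw": 45},
  {"tx": -2.7,"ty": 0.3,"tz": 257,"ax": 0,"ay": -0.006,"az": 0.006,"claw": 45},
  {"tx": -2.7,"ty": 0.3,"tz": 257,"ax": 0,"ay": -0.006,"az": 0.006,"claw": 45},
])

```text
time_s: 18.17
tcp_pos: [0.6364, 0.0332, 0.0666]
ee_rot: [[-0.925, -0.168, 0.34], [-0.158, 0.986, 0.057], [-0.345, -0.001, -0.939]]
wrist_force: [-0.0, -0.5, -0.3]
gripper_width: 0.519
gripper_force: 0.0
```

Emit:
servo_tool([
  {"tx": 0,"ty": 0,"tz": 0,"ax": 0,"ay": 0,"az": 0,"claw": 5},
  {"tx": 0,"ty": 0,"tz": 0,"ax": 0,"ay": 0,"az": 0,"claw": 5},
  {"tx": 0,"ty": 0,"tz": 0,"ax": 0,"ay": 0,"az": 0,"claw": 5},
  {"tx": 0,"ty": 0,"tz": 0,"ax": 0,"ay": 0,"az": 0,"claw": 5},
  {"tx": 0,"ty": 0,"tz": 0,"ax": 0,"ay": 0,"az": 0,"claw": 5},
  {"tx": 0,"ty": 0,"tz": 0,"ax": 0,"ay": 0,"az": 0,"claw": 5},
  {"tx": 0,"ty": 0,"tz": 0,"ax": 0,"ay": 0,"az": 0,"claw": 5},
  {"tx": 0,"ty": 0,"tz": 0,"ax": 0,"ay": 0,"az": 0,"claw": 5},
  {"tx": 0,"ty": 0,"tz": 0,"ax": 0,"ay": 0,"az": 0,"claw": 5},
])

```text
time_s: 18.92
tcp_pos: [0.6374, 0.0338, 0.0698]
ee_rot: [[-0.923, -0.168, 0.345], [-0.158, 0.986, 0.059], [-0.35, 0.0, -0.937]]
wrist_force: [-3.6, 0.8, 6.4]
gripper_width: 0.158
gripper_force: 30.0
```

```bash
python3 st.py
```

```text
18.9167 [0.6374 0.0338 0.0698] [  18.8   24.1  -29.    11.   -16.9 -109.2] [-3.6  0.8  6.4] [0.1  1.09 0.13] 13.728547378803926 29.999892096966505
gp in press -0.0752 -0.0002 0.0876 tilt 20.5 roll 0.0 yaw 9.7
```

Regrasped. I'll pull the can out 45 mm. J5 nears its limit farther out at this tilt, so I'll then regrasp with a steeper tool.

Emit:
servo_tool([
  {"tx": 3,"ty": 0,"tz": -1.1,"ax": 0,"ay": 0,"az": 0,"claw": 5},
  {"tx": 9,"ty": 0,"tz": -3.3,"ax": 0,"ay": 0,"az": 0,"claw": 5},
  {"tx": 18,"ty": 0,"tz": -6.6,"ax": 0,"ay": 0,"az": 0,"claw": 5},
  {"tx": 28,"ty": 0,"tz": -10.3,"ax": 0,"ay": 0,"az": 0,"claw": 5},
  {"tx": 36,"ty": 0,"tz": -13.2,"ax": 0,"ay": 0,"az": 0,"claw": 5},
  {"tx": 41,"ty": 0,"tz": -15.2,"ax": 0,"ay": 0,"az": 0,"claw": 5},
  {"tx": 42,"ty": 0,"tz": -15.6,"ax": 0,"ay": 0,"az": 0,"claw": 5},
  {"tx": 42,"ty": 0,"tz": -15.6,"ax": 0,"ay": 0,"az": 0,"claw": 5},
])

```text
time_s: 19.58
tcp_pos: [0.5933, 0.0264, 0.0697]
ee_rot: [[-0.923, -0.169, 0.345], [-0.158, 0.986, 0.059], [-0.35, 0.0, -0.937]]
wrist_force: [-1.1, 1.6, 6.5]
gripper_width: 0.159
gripper_force: 30.0
```

```bash
python3 st.py
```

```text
19.5833 [0.5933 0.0264 0.0697] [  19.4   20.7  -36.7   15.3  -12.9 -114. ] [-1.1  1.6  6.5] [0.37 0.57 0.19] 13.862051652374262 30.001826123334467
gp in press -0.12 -0.0001 0.0875 tilt 20.5 roll 0.0 yaw 9.7
```

Open, steepen the tilt to about 9° about the grasp point (19 mm behind the TCP: ay +0.2 with tx −3.8), then regrasp.

Emit:
servo_tool([
  {"tx": 0,"ty": 0,"tz": 0,"ax": 0,"ay": 0,"az": 0,"claw": 35},
  {"tx": 0,"ty": 0,"tz": 0,"ax": 0,"ay": 0,"az": 0,"claw": 35},
  {"tx": 0,"ty": 0,"tz": 0,"ax": 0,"ay": 0,"az": 0,"claw": 35},
  {"tx": 0,"ty": 0,"tz": 0,"ax": 0,"ay": 0,"az": 0,"claw": 35},
])

```text
time_s: 19.92
tcp_pos: [0.5925, 0.0258, 0.0683]
ee_rot: [[-0.924, -0.168, 0.342], [-0.157, 0.986, 0.058], [-0.347, -0.0, -0.938]]
wrist_force: [-1.3, 0.0, 0.3]
gripper_width: 0.358
gripper_force: 0.0
```

```bash
python3 - <<'E'
from st import *
go(*pose(loc(PRESS,[-.124,0,.086]),9.66,9))
E
```

```text
19.9167 [0.5925 0.0258 0.0683] [  19.4   20.8  -36.7   15.3  -12.9 -114.1] [-1.3  0.   0.3] [-0.15  0.75  0.06] 31.137048943515694 0.0
gp in press -0.1208 -0.0005 0.0861 tilt 20.3 roll -0.0 yaw 9.7
t [ 6.8  0.5 -1.4] a [-0.     0.198 -0.   ] dist 6.9 deg 11.3 goal [0.586 0.025 0.067]
```

Emit:
servo_tool([
  {"tx": 3,"ty": 0.2,"tz": -0.7,"ax": 0,"ay": 0.1,"az": 0,"claw": 35},
  {"tx": 6.8,"ty": 0.5,"tz": -1.4,"ax": 0,"ay": 0.198,"az": 0,"claw": 35},
  {"tx": 6.8,"ty": 0.5,"tz": -1.4,"ax": 0,"ay": 0.198,"az": 0,"claw": 35},
  {"tx": 6.8,"ty": 0.5,"tz": -1.4,"ax": 0,"ay": 0.198,"az": 0,"claw": 5},
  {"tx": 6.8,"ty": 0.5,"tz": -1.4,"ax": 0,"ay": 0.198,"az": 0,"claw": 5},
  {"tx": 6.8,"ty": 0.5,"tz": -1.4,"ax": 0,"ay": 0.198,"az": 0,"claw": 5},
  {"tx": 6.8,"ty": 0.5,"tz": -1.4,"ax": 0,"ay": 0.198,"az": 0,"claw": 5},
  {"tx": 6.8,"ty": 0.5,"tz": -1.4,"ax": 0,"ay": 0.198,"az": 0,"claw": 5},
  {"tx": 6.8,"ty": 0.5,"tz": -1.4,"ax": 0,"ay": 0.198,"az": 0,"claw": 5},
  {"tx": 6.8,"ty": 0.5,"tz": -1.4,"ax": 0,"ay": 0.198,"az": 0,"claw": 5},
])

```text
time_s: 20.75
tcp_pos: [0.5851, 0.0251, 0.0676]
ee_rot: [[-0.974, -0.168, 0.154], [-0.166, 0.986, 0.026], [-0.156, -0.0, -0.988]]
wrist_force: [-2.0, -0.6, -0.3]
gripper_width: 0.157
gripper_force: 30.0
```

```bash
python3 - <<'E'
from st import *
x=.019
p=s["tcp_pos"];Rt=s["ee_rot"]
for k in(.06,.12):go(p-k*np.array([np.cos(PRESS[2]),np.sin(PRESS[2]),0]),Rt)
E
```

```text
20.75 [0.5851 0.0251 0.0676] [  19.1   23.6  -24.4    2.7  -33.2 -101.5] [-2.  -0.6 -0.3] [-0.19  0.91 -0.03] 13.633100928391052 29.999609945516568
gp in press -0.1246 0.0 0.0864 tilt 9.0 roll -0.0 yaw 9.7
t [59.3  0.  -9.4] a [ 0. -0.  0.] dist 60.0 deg 0.0 goal [0.526 0.015 0.068]
t [118.5   0.  -18.7] a [ 0. -0.  0.] dist 120.0 deg 0.0 goal [0.467 0.005 0.068]
```

Emit:
servo_tool([
  {"tx": 3,"ty": 0,"tz": -0.5,"ax": 0,"ay": 0,"az": 0,"claw": 5},
  {"tx": 10,"ty": 0,"tz": -1.6,"ax": 0,"ay": 0,"az": 0,"claw": 5},
  {"tx": 22,"ty": 0,"tz": -3.5,"ax": 0,"ay": 0,"az": 0,"claw": 5},
  {"tx": 36,"ty": 0,"tz": -5.7,"ax": 0,"ay": 0,"az": 0,"claw": 5},
  {"tx": 50,"ty": 0,"tz": -7.9,"ax": 0,"ay": 0,"az": 0,"claw": 5},
  {"tx": 64,"ty": 0,"tz": -10.1,"ax": 0,"ay": 0,"az": 0,"claw": 5},
  {"tx": 78,"ty": 0,"tz": -12.3,"ax": 0,"ay": 0,"az": 0,"claw": 5},
  {"tx": 92,"ty": 0,"tz": -14.5,"ax": 0,"ay": 0,"az": 0,"claw": 5},
  {"tx": 105,"ty": 0,"tz": -16.6,"ax": 0,"ay": 0,"az": 0,"claw": 5},
  {"tx": 114,"ty": 0,"tz": -18,"ax": 0,"ay": 0,"az": 0,"claw": 5},
  {"tx": 118,"ty": 0,"tz": -18.7,"ax": 0,"ay": 0,"az": 0,"claw": 5},
  {"tx": 118,"ty": 0,"tz": -18.7,"ax": 0,"ay": 0,"az": 0,"claw": 5},
])

```text
time_s: 21.75
tcp_pos: [0.4667, 0.0049, 0.0677]
ee_rot: [[-0.974, -0.168, 0.153], [-0.166, 0.986, 0.026], [-0.156, -0.0, -0.988]]
wrist_force: [-3.2, -0.9, 1.4]
gripper_width: 0.156
gripper_force: 30.0
```

```bash
python3 st.py
```

```text
21.75 [0.4667 0.0049 0.0677] [  21.9   13.9  -41.     4.3  -26.4 -105.9] [-3.2 -0.9  1.4] [-0.16  1.45  0.06] 13.614463170816517 30.00213780484046
gp in press -0.2447 -0.0001 0.0865 tilt 8.9 roll -0.0 yaw 9.7
```

Release and retreat straight back along the tool.

Emit:
servo_tool([
  {"tx": 0,"ty": 0,"tz": 0,"ax": 0,"ay": 0,"az": 0,"claw": 45},
  {"tx": 0,"ty": 0,"tz": 0,"ax": 0,"ay": 0,"az": 0,"claw": 45},
  {"tx": 0,"ty": 0,"tz": 0,"ax": 0,"ay": 0,"az": 0,"claw": 45},
  {"tx": 0,"ty": 0,"tz": 0,"ax": 0,"ay": 0,"az": 0,"claw": 45},
  {"tx": 0,"ty": 0,"tz": -10,"ax": 0,"ay": 0,"az": 0,"claw": 45},
  {"tx": 0,"ty": 0,"tz": -30,"ax": 0,"ay": 0,"az": 0,"claw": 45},
  {"tx": 0,"ty": 0,"tz": -60,"ax": 0,"ay": 0,"az": 0,"claw": 45},
  {"tx": 0,"ty": 0,"tz": -90,"ax": 0,"ay": 0,"az": 0,"claw": 45},
  {"tx": 0,"ty": 0,"tz": -120,"ax": 0,"ay": 0,"az": 0,"claw": 45},
  {"tx": 0,"ty": 0,"tz": -150,"ax": 0,"ay": 0,"az": 0,"claw": 45},
  {"tx": 0,"ty": 0,"tz": -170,"ax": 0,"ay": 0,"az": 0,"claw": 45},
  {"tx": 0,"ty": 0,"tz": -170,"ax": 0,"ay": 0,"az": 0,"claw": 45},
])

```text
time_s: 22.75
tcp_pos: [0.4446, 0.0016, 0.241]
ee_rot: [[-0.971, -0.169, 0.166], [-0.166, 0.986, 0.03], [-0.169, 0.001, -0.986]]
wrist_force: [1.0, -0.9, -0.3]
gripper_width: 0.516
gripper_force: 0.0
```

```bash
python3 - <<'E'
from st import *
import cv2
im={n:capture(n) for n in("top","scene")}
for n in im:
    T=np.array(C[n]["cam_to_world"])
    for l in("can","closed_can","lever_grip"):
        for d in recognise(l,n)[:3]:print(n,l,round(d["confidence"],2),(T@np.r_[d["xyz"],1])[:3].round(3))
    for d in trace("can",n)[:3]:print(n,"mask",round(d["confidence"],2),cv2.boundingRect(d["mask"].astype(np.uint8)))
for h in(.109,.121):
    P=loc(PRESS,[-.165,0,h]);print(h,proj("top",P),proj("scene",P))
E
```

```text
22.75 [0.4446 0.0016 0.241 ] [  22.8   -2.1  -28.7    2.6  -54.  -104.5] [ 1.  -0.9 -0.3] [-0.04  0.27 -0.04] 44.900032898184406 0.0
gp in press -0.2672 0.0004 0.2598 tilt 9.7 roll 0.001 yaw 9.7
top can 0.74 [0.535 0.013 0.106]
top can 0.74 [ 0.378 -0.14   0.118]
top closed_can 0.89 [0.485 0.21  0.109]
top mask 0.87 (293, 266, 44, 27)
top mask 0.57 (250, 210, 28, 33)
scene can 0.74 [0.516 0.029 0.083]
scene can 0.56 [ 0.361 -0.122  0.088]
scene closed_can 0.87 [0.476 0.235 0.089]
scene lever_grip 0.47 [ 0.729 -0.027  0.212]
scene lever_grip 0.17 [0.693 0.051 0.239]
scene mask 0.81 (264, 233, 39, 47)
scene mask 0.72 (340, 236, 40, 51)
0.109 [262.22718488 222.01080467] [276.46506902 239.43352959]
0.121 [261.90619095 221.44341247] [276.45659676 235.97570249]
```

The can is at (0.535, 0.013), about 170 mm from the press axis. Its top is at about 0.107 m, so the lid is home. The closed can has not moved.

```bash
python3 -c "
from station import *
print(finish_job())"
```

```text
the job is handed in; nothing more can be done
None
```

I pressed the proud lid home, let the lever back up, and left the can standing clear, about 170 mm from the ram's axis. I handed the job in at about 23 s of the 72 allowed, and the hand-in gave no verdict. The closed can did not move, and the lever was guided right back up rather than checked in a final picture.

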